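Slide the egg box out onto a narrow raised ledge

TASK

Take the spice jar off the narrow raised ledge it stands on and stand it upright on the worktop, clear of the wooden stand; then gently push the egg box along the stand, without lifting or tipping it, out onto that ledge. Leave it balanced there, in line with the ledge and centred on it, the whole box off the board and nothing past the ledge's end. Do not shift or knock over the piping nozzle, the filled foil cup, the roll of tape or the timer.

Things in the scene. Friction and masses are not known exactly. Their poses are not given: they have to be found in the camera images.
- board: wooden stand: a board 320 mm (its x) by 280 mm (its y), top at z = 70 mm, on four feet. Fixed. Origin on the worktop under its centre. The two narrow ledges continue it at its +y and its -y edge, either way round, with a 1 mm gap and parallel to its y axis; each may be offset by up to 35 mm along the board's x
- ledge_jar: narrow wooden ledge of the stand on which the spice jar stands at the start: 56 mm wide (its x), 200 mm long (its y), top at z = 69 mm (1 mm lower than the board), on two posts. Fixed, at the +y or the -y edge of the board. Origin on the worktop under its centre
- ledge_jar_top (a point): centre of the top face of that ledge; axes as the ledge's: y along it, x across, z up
- ledge_cup: the other ledge, the same size, across the board from it, with the filled foil cup on it. Origin on the worktop under its centre
- egg_box: closed grey pulp egg box for six, 106 mm (its x) by 156 mm (its y) by 72 mm high, about 0.27 kg, too wide for the gripper; upright side walls up to 34 mm, above them the lid slopes in slightly; lid stays shut. Its footprint is 94 by 145 mm. It starts on the board, turned up to 0.5 rad from the board's y axis. Origin at the centre of its underside, z up
- jar: spice jar with a dark cap, 44 mm diameter, 105 mm high, stands upright on ledge_jar. Origin at the centre of its underside, z up
- nozzle: metal piping nozzle, a plain cone standing on its wide end, 27 mm diameter at the foot, 46 mm high, stands on the board near its -x edge. Origin at the centre of its underside
- cake_cup: foil baking cup filled with batter, 85 mm across the rim, 48 mm high, stands on ledge_cup. Origin at the centre of its underside
- tape: roll of tape lying flat on the worktop before one ledge, 94 mm diameter, 25 mm high. Origin at the centre of its underside
- timer: white kitchen timer lying on the worktop before the other ledge, 66 x 66 x 24 mm. Origin at the centre of its underside
Not all that is in view belongs to the job. Leave any green or orange look-alike of the jar alone.

How it is judged:
By the outcome, as a careful person would: the job done as asked, in the order asked, and still so for the second after the job is handed in, with the robot touching nothing.
It also fails if it takes over 67 s, if anything falls off the work surface, if the arm or the gripper's body presses on something with over 40 N, if the wrist force passes 120 N, or if a joint passes its speed limit or range.

ROBOT

A 7-joint arm with a two-finger parallel gripper is mounted at the origin on the work surface; the furniture and walls round the work are solid. World frame = base frame: x ahead of the robot, y to its left, z up, the work surface at z = 0. Lengths are in m, angles in rad, forces in N, time in s.
With the tool pointing down it reaches from about 0.35 to 0.9 m from the base axis. Payload 19.9 kg.
Tool frame: the origin (TCP) lies between the finger pads; the fingertips stand 11 mm ahead of it and the grasp point (between the pads) lies 8 mm behind it (robot.tip_extent is the distance from the TCP to the fingertips, in m); z points along the fingers, y is the line along which they close (so a half turn about z gives the same grasp; the last joint's range is limited). The gripper opens to 85 mm and grips with 20 to 120 N. Pads are 22 mm wide; open, the fingers measure 114 mm over their backs; the gripper's body (76 mm by 85 mm) begins 54 mm behind the grasp point. The pads swing forward as they close: fully open they stand 13 mm farther back than shut.
Start: joints at [-1.292, 0.417, -0.01, 1.614, 0.005, 1.111, -0.053], TCP at [0.197, 0.593, 0.219] pointing down, gripper open.
Joint ranges: [-2.81, 2.81], [-0.39, 2.02], [-1.27, 1.25], [0.06, 2.57], [-1.19, 4.33], [0.19, 2], [-2.82, 2.82]. Speed limits (rad/s): [1.89, 1.89, 2.39, 2.39, 3.01, 3.01, 3.01].

INTERFACE

Orientations are given as a rotation vector (axis times angle).
In Python, from rig import robot gives the robot as it stands. The module is installed in compiled form; this text tells all that it offers.
- The arm moves only by the tool step_arm, never from a script. Its argument "increments" is a list of rows, each an object of numbers: "tx", "ty", "tz": the shift along the tool's x, y, z as a fraction of full scale; "ax", "ay", "az": the turn, a rotation vector about the tool's x, y, z as a fraction of full scale; "grip": the opening, from -1 (shut) to 1 (fully open). In form: [{"tx": .., "ty": .., "tz": .., "ax": .., "ay": .., "az": .., "grip": ..}, ...]. A call has 1 to 8 rows; each row shifts and turns the commanded pose from where the row before left it, along the tool's axes as they then stand; what a row does not reach is not made up. Full scale, the value 1, is 5 cm for a shift and 8 degrees for a turn. A row lasts 1/10 s, in which the tool goes at most 50 mm and 8.59 degrees, less where a joint would pass 70% of its speed; a pose out of reach is approached as far as the arm can. A call with a number of a shift or a turn outside -1 to 1 is refused whole. A call with a gripper value outside its range is refused whole. The fingers move at their own pace and stop on an object; the grip force is fixed at half the most. Time passes only in rows, so rows that do not move let the fingers close. It gives the time, the measured TCP pose, the force, the opening and the grip force at its end, in the units of the state.
- robot.read_state(): the state, without advancing time (a new reading comes with each control period).
- robot.read_camera(name): name is "scene" or "side" or "wrist"; returns a dict with "image" (400x640x3 uint8, red, green, blue), "mtx" (3x3 intrinsics, pixels), "k1" (the pictures are not rectified: a ray, as slopes to the right and down, at radius r is drawn at 1 + k1 r^2 times it, then the intrinsics apply), "R" (3x3) and "t" (3): a world point X has camera coordinates R X + t. Camera axes: x right, y down, z forward; pixel columns grow to the right and rows downward; lengths in m; the calibration is good to about 2 mm. A picture is of the moment at which its call begins. There is no depth.
- robot.sign_off(): hands the job in; it is judged then, once.
The state is a dict: "time": time; "qpos": joint angles; "dq": joint speeds; "tau": joint torques, N m; "tool_pos": TCP position; "ee_rot": TCP orientation; "ft_force": force on the tool from outside, world axes, zero at the start; "torque": the same for the moment, N m; "finger_gap": finger opening in m; "finger_force": force on a finger pad.
Only numpy, scipy, OpenCV 4.12 (cv2) and the standard library are available. Lean on these libraries where they do the work, as an engineer would, in place of code of your own. Each camera call takes 0.05 s, during which the arm holds its last target. There are 200 camera calls.

## Working session

There is one attempt and no reset: what is moved stays moved. The work goes in short steps, Python scripts to look and compute and a tool call to move; the robot and the scene stay as the last step left them, time stands still between calls to the robot, and variables do not carry over. Pictures are saved under pics/ and viewed, at most 10 in all, crops included, and the job is handed in when it is done.

Besides the shell and the picture viewer there is one more tool, called after "Emit:" by a JSON object that holds its "name" and its "arguments". step_arm: Moves the arm, as the interface text tells. Its arguments: {"type":"object","properties":{"increments":{"type":"array","items":{"type":"object","properties":{"tx":{"type":"number","minimum":-1,"maximum":1},"ty":{"type":"number","minimum":-1,"maximum":1},"tz":{"type":"number","minimum":-1,"maximum":1},"ax":{"type":"number","minimum":-1,"maximum":1},"ay":{"type":"number","minimum":-1,"maximum":1},"az":{"type":"number","minimum":-1,"maximum":1},"grip":{"type":"number"}}}}},"required":["increments"]}

```bash
mkdir -p pics; python3 - <<'E'
from rig import robot
import cv2,numpy as np,pickle
for n in ["scene","side"]:
    c=robot.read_camera(n); pickle.dump(c,open(n+".pkl","wb"))
    cv2.imwrite(f"pics/{n}0.png",c["image"][:,:,::-1])
    print(n,c["mtx"].tolist(),c["k1"],(-c["R"].T@c["t"]).round(3))
s=robot.read_state();print(s["time"],s["tool_pos"],s["ee_rot"],s["finger_gap"],robot.tip_extent)
E
```

```text
scene [[420.9118116345374, 0.0, 321.84128775117273], [0.0, 420.9118116345374, 194.28118135337283], [0.0, 0.0, 1.0]] -0.05647482785265883 [-0.163  0.905  1.107]
side [[463.7606059275164, 0.0, 316.89511055674575], [0.0, 463.7606059275164, 193.3488795325309], [0.0, 0.0, 1.0]] -0.08693229983155273 [-0.072 -0.974  0.941]
0.1 [0.19699774 0.59280603 0.21814531] [-5.01766734e-01 -3.10117181e+00  1.68838368e-03] 0.08506961206235156 0.011
```

View pics/scene0.png

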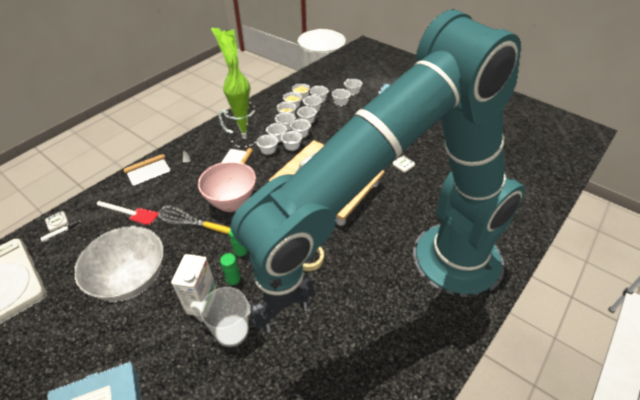

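View pics/side0.png

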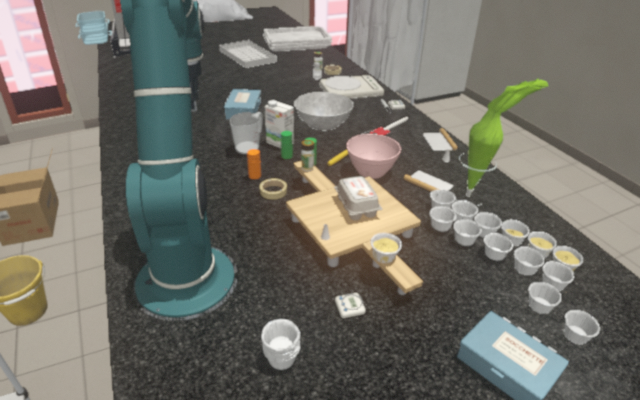

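The side view shows the stand: board about (350,215), jar on the far ledge (308,155), egg box (358,198), nozzle (325,231), foil cup on the near ledge (385,248), tape (273,188), timer (349,304). Look-alikes of the jar are orange (254,164) and green (287,145), both standing on the worktop. I'll enlarge this to confirm.

```bash
cat > h.py <<'E'
import numpy as np,cv2,pickle
def load(n): return pickle.load(open(n+".pkl","rb"))
def dist(c): return np.array([c["k1"],0,0,0,0.])
def proj(c,P): 
    return cv2.projectPoints(np.atleast_2d(np.array(P,float)),cv2.Rodrigues(c["R"])[0],c["t"],c["mtx"],dist(c))[0][:,0]
def back(c,uv,z):
    n=cv2.undistortPoints(np.array(uv,float).reshape(-1,1,2),c["mtx"],dist(c))[:,0]
    d=np.c_[n,np.ones(len(n))]@c["R"]; o=-c["R"].T@c["t"]
    return o+d*((z-o[2])/d[:,2])[:,None]
def crop(im,x0,y0,x1,y1,s,name):
    cv2.imwrite(name,cv2.resize(im[y0:y1,x0:x1,::-1],None,fx=s,fy=s,interpolation=cv2.INTER_CUBIC))
E
python3 - <<'E'
from h import *
c=load("side"); crop(c["image"],240,130,440,300-20,4,"pics/side_crop.png")
E
```

```text
(no output)
```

View pics/side_crop.png

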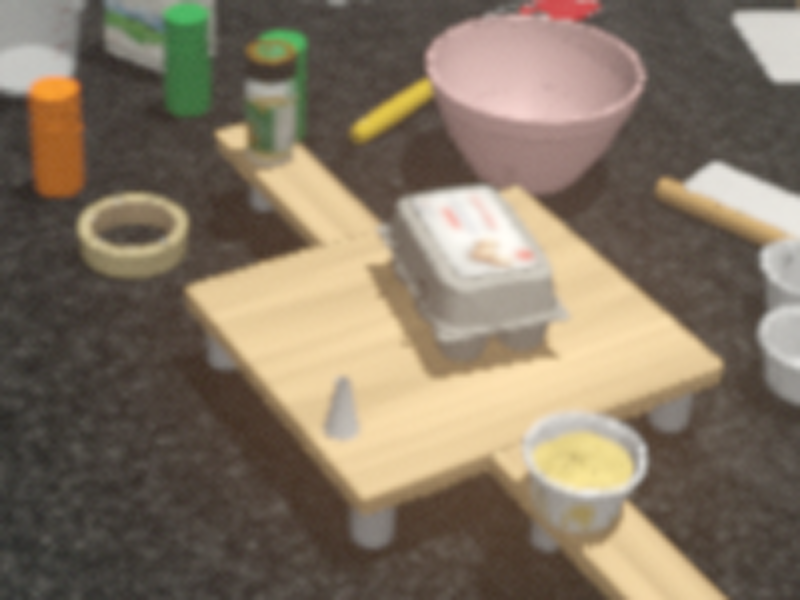

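The jar meant is the one with the dark cap and a label, at full-frame (308,155), standing on the far ledge. The plain orange (254,164), green (287,145) and half-hidden green (313,150) ones stand on the worktop and are look-alikes.

```bash
python3 - <<'E'
from h import *
from scipy.optimize import least_squares
np.set_printoptions(precision=4,suppress=True)
c=load("side")
f=lambda L:[(240+x/4,130+y/4) for x,y in L]
b=back(c,f([(187,290),(358,503),(722,362),(517,187)]),.07)
print("board",b[:,:2],[np.linalg.norm(b[i]-b[i-1]).round(3) for i in range(4)])
l=back(c,f([(217,133),(320,243),(300,145),(383,222),(490,460),(525,448)]),.069);print("ledge",l[:,:2])
print("jar",back(c,f([(271,153)]),.069)[:,:2],"jartop",back(c,f([(271,47)]),.174)[:,:2])
e=back(c,f([(385,235),(437,333),(567,313)]),.104);print("egg rim",e[:,:2])
print("nozzle",back(c,f([(341,430)]),.07)[:,:2],"cup rim",back(c,f([(585,452)]),.117)[:,:2])
print("tape",back(c,f([(133,222)]),.025)[:,:2], "timer",back(c,[(349,303)],.024)[:,:2])
print("orange",back(c,f([(58,190)]),0)[:,:2],"green",back(c,f([(188,108)]),0)[:,:2],"green2 top",back(c,f([(285,40)]),.10)[:,:2])
print("bowl foot",back(c,f([(530,180)]),0.)[:,:2],"bowl rim",back(c,f([(427,55),(643,75),(535,120)]),.1)[:,:2])
print("carton", back(c,[(285,145)],0)[:,:2],"whisk end",back(c,f([(360,135)]),0.01)[:,:2])
E
```

```text
board [[ 0.3627  0.1342]
 [ 0.3761 -0.1428]
 [ 0.6996 -0.1167]
 [ 0.6805  0.1586]] [np.float64(0.319), np.float64(0.277), np.float64(0.325), np.float64(0.276)]
ledge [[ 0.4784  0.3462]
 [ 0.4882  0.1519]
 [ 0.5382  0.2977]
 [ 0.5501  0.1585]
 [ 0.482  -0.1404]
 [ 0.5114 -0.1394]]
jar [[0.509  0.2957]] jartop [[0.5095 0.2987]]
egg rim [[ 0.5181  0.0959]
 [ 0.4946 -0.0341]
 [ 0.5965 -0.0523]]
nozzle [[ 0.3993 -0.0688]] cup rim [[ 0.5143 -0.2057]]
tape [[0.3801 0.3043]] timer [[ 0.3657 -0.2803]]
orange [[0.3477 0.4166]] green [[0.5142 0.5062]] green2 top [[0.5835 0.4289]]
bowl foot [[0.7585 0.2552]] bowl rim [[0.6932 0.3498]
 [0.8596 0.2373]
 [0.7251 0.2074]]
carton [[0.5436 0.5998]] whisk end [[0.6403 0.3772]]
```

Emit:
{"name": "step_arm", "arguments": {"increments": [{"az":-0.95,"grip":1},{"az":-0.95,"grip":1},{"az":-0.89,"grip":1},{"tx":-0.4,"ty":-0.5,"grip":1},{"tx":-0.6,"ty":-0.65,"grip":1},{"tx":-0.6,"ty":-0.65,"grip":1},{"tx":-0.6,"ty":-0.65,"grip":1},{"tx":-0.6,"ty":-0.65,"grip":1}]}}

```text
invalid input
```

```bash
cat >> h.py <<'E'
B0=np.array([.5297,.0083]);TH=.068
def setb(b0,th):
    global B0,TH; B0=np.array(b0);TH=th
def tob(p):
    d=np.atleast_2d(p)[:,:2]-B0;c,s=np.cos(TH),np.sin(TH);return np.c_[d[:,0]*c+d[:,1]*s,-d[:,0]*s+d[:,1]*c]
def fromb(q):
    q=np.atleast_2d(q);c,s=np.cos(TH),np.sin(TH);return np.c_[q[:,0]*c-q[:,1]*s,q[:,0]*s+q[:,1]*c]+B0
def st():
    from rig import robot
    s=robot.read_state();R=cv2.Rodrigues(np.array(s["ee_rot"]))[0]
    print("t",round(s["time"],2),"world",np.round(s["tool_pos"],4),"b",tob(s["tool_pos"]).round(4),"\nR",R.round(3).tolist(),"yaw",round(np.arctan2(-R[0,1],R[1,1]),3),"gap",round(s["finger_gap"],4),"F",np.round(s["ft_force"],1),s["finger_force"])
E
python3 -c "
from h import *
st();c=load('side');print(proj(c,[(.25,.33,0),(.25,.33,.1)]), tob([(.509,.297),(.25,.33)]))"
```

```text
t 0.1 world [0.197  0.5928 0.2181] b [[-0.2922  0.6058]] 
R [[-0.949, 0.315, -0.0], [0.315, 0.949, -0.001], [-0.0, -0.001, -1.0]] yaw -0.321 gap 0.0851 F [ 0.3 -0.2  0.5] 0.0
[[236.03418143 196.07510762]
 [233.6200533  171.88497818]] [[-0.00103569  0.2894393 ]
 [-0.25719484  0.33996146]]
```

Emit:
{"name": "step_arm", "arguments": {"increments": [{"tx":0,"ty":0,"tz":0,"ax":0,"ay":0,"az":-0.95,"grip":1},{"tx":0,"ty":0,"tz":0,"ax":0,"ay":0,"az":-0.95,"grip":1},{"tx":0,"ty":0,"tz":0,"ax":0,"ay":0,"az":-0.89,"grip":1},{"tx":-0.4,"ty":-0.5,"tz":0,"ax":0,"ay":0,"az":0,"grip":1},{"tx":-0.6,"ty":-0.65,"tz":0,"ax":0,"ay":0,"az":0,"grip":1},{"tx":-0.6,"ty":-0.65,"tz":0,"ax":0,"ay":0,"az":0,"grip":1},{"tx":-0.6,"ty":-0.65,"tz":0,"ax":0,"ay":0,"az":0,"grip":1},{"tx":-0.6,"ty":-0.65,"tz":0,"ax":0,"ay":0,"az":0,"grip":1}]}}

```text
time: 0.9
tool_pos: [0.3484, 0.4465, 0.2185]
ee_rot: [0.108, -3.14, 0.001]
ft_force: [1.0, 1.5, 0.2]
finger_gap: 0.0854
finger_force: 0.0
```

Emit:
{"name": "step_arm", "arguments": {"increments": [{"tx":-0.6,"ty":-0.64,"tz":0,"ax":0,"ay":0,"az":0,"grip":1},{"tx":-0.6,"ty":-0.64,"tz":0,"ax":0,"ay":0,"az":0,"grip":1},{"tx":-0.6,"ty":-0.64,"tz":0,"ax":0,"ay":0,"az":0,"grip":1},{"tx":-0.6,"ty":-0.64,"tz":0,"ax":0,"ay":0,"az":0,"grip":1},{"tx":-0.6,"ty":-0.64,"tz":0,"ax":0,"ay":0,"az":0,"grip":1},{"tx":0,"ty":0,"tz":0,"ax":0,"ay":0,"az":0,"grip":1}]}}

```text
time: 1.5
tool_pos: [0.512, 0.2933, 0.2184]
ee_rot: [-0.096, 3.139, -0.004]
ft_force: [-1.3, 0.8, -0.8]
finger_gap: 0.0852
finger_force: 0.0
```

```bash
python3 - <<'E'
from h import *
from rig import robot
st()
c=robot.read_camera("wrist");pickle.dump(c,open("wrist.pkl","wb"))
s=robot.read_camera("scene");pickle.dump(s,open("scene.pkl","wb"))
a=c["image"];b=s["image"]
cv2.imwrite("pics/ws.png",np.vstack([cv2.resize(a,(480,300)),cv2.resize(b,(480,300))])[:,:,::-1])
print(proj(c,[(.509,.297,.069),(.509,.297,.174)]))
E
```

```text
t 1.5 world [0.512  0.2933 0.2184] b [[0.0017 0.2855]] 
R [[-0.998, -0.061, 0.001], [-0.061, 0.998, -0.002], [-0.001, -0.002, -1.0]] yaw 0.061 gap 0.0852 F [-1.3  0.8 -0.8] 0.0
[[330.0189364  181.70117698]
 [331.80847418 217.81997007]]
```

View pics/ws.png

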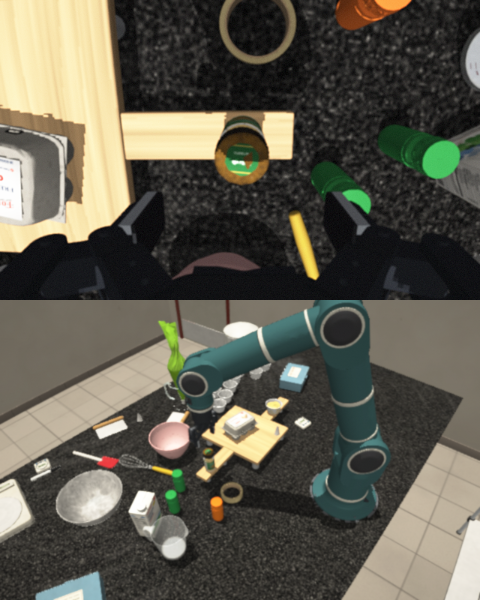

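The wrist picture shows the jar cap at full-frame (322,210) with the ledge from (163,150) to (391,212). The scene camera now sees the stand unobstructed.

```bash
python3 - <<'E'
from h import *
np.set_printoptions(precision=4,suppress=True)
c=load("wrist")
f=lambda L:[(x/.75,y/.75) for x,y in L]
print("top",back(c,f([(242,158)]),.174)[:,:2])
l=back(c,f([(124,113),(292,112),(293,158),(124,159)]),.069)[:,:2];print("ledge",l,tob(l))
l=back(c,f([(110,2),(128,190)]),.07)[:,:2];print("edge",l,tob(l))
s=load("scene"); crop(s["image"],245,255,405,375+10,5,"pics/sc_crop.png")
E
```

```text
top [[0.505  0.2914]]
ledge [[0.4902 0.1535]
 [0.4778 0.3456]
 [0.5319 0.3526]
 [0.5457 0.1505]] [[-0.0295  0.1475]
 [-0.0288  0.3401]
 [ 0.0256  0.3433]
 [ 0.0256  0.1408]]
edge [[0.373  0.143 ]
 [0.5853 0.1536]] [[-0.1472  0.145 ]
 [ 0.0653  0.1412]]
```

View pics/sc_crop.png

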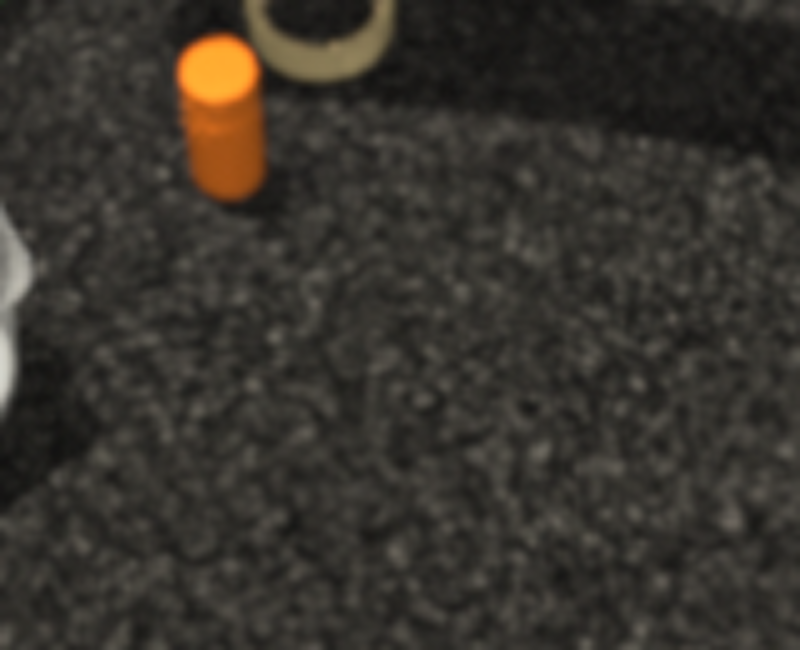

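That crop missed the stand, since the scene half was offset, but it shows clear worktop beside the orange look-alike at about (290,270). The ledge centre measures x' ≈ -2 mm in the board frame, and its corners match 200 x 56 mm, so I'll go for the jar.

Emit:
{"name": "step_arm", "arguments": {"increments": [{"tx":0.09,"ty":0,"tz":0.3,"ax":0,"ay":0,"az":0,"grip":1},{"tx":0,"ty":0,"tz":0.5,"ax":0,"ay":0,"az":0,"grip":1},{"tx":0,"ty":0,"tz":0.5,"ax":0,"ay":0,"az":0,"grip":1},{"tx":0,"ty":0,"tz":0.5,"ax":0,"ay":0,"az":0,"grip":1},{"tx":0,"ty":0,"tz":0,"ax":0,"ay":0,"az":0,"grip":1},{"tx":0,"ty":0,"tz":0,"ax":0,"ay":0,"az":0,"grip":-1},{"tx":0,"ty":0,"tz":0,"ax":0,"ay":0,"az":0,"grip":-1},{"tx":0,"ty":0,"tz":0,"ax":0,"ay":0,"az":0,"grip":-1}]}}

```text
time: 2.4
tool_pos: [0.504, 0.2989, 0.13]
ee_rot: [-0.108, 3.138, 0.001]
ft_force: [-0.1, -7.6, 20.3]
finger_gap: 0.0441
finger_force: 35.0
```

Emit:
{"name": "step_arm", "arguments": {"increments": [{"tx":0,"ty":0,"tz":0,"ax":0,"ay":0,"az":0,"grip":-1},{"tx":0,"ty":0,"tz":0,"ax":0,"ay":0,"az":0,"grip":-1},{"tx":0,"ty":0,"tz":0,"ax":0,"ay":0,"az":0,"grip":-1}]}}

```text
time: 2.7
tool_pos: [0.5045, 0.2985, 0.1303]
ee_rot: [-0.107, 3.137, 0.001]
ft_force: [-0.1, -2.8, 9.8]
finger_gap: 0.0432
finger_force: 59.2
```

Emit:
{"name": "step_arm", "arguments": {"increments": [{"tx":0,"ty":0,"tz":-0.4,"ax":0,"ay":0,"az":0,"grip":-1},{"tx":0,"ty":0,"tz":-0.5,"ax":0,"ay":0,"az":0,"grip":-1},{"tx":0.3,"ty":0.1,"tz":-0.3,"ax":0,"ay":0,"az":0,"grip":-1},{"tx":0.7,"ty":0.16,"tz":0,"ax":0,"ay":0,"az":0,"grip":-1},{"tx":0.9,"ty":0.18,"tz":0,"ax":0,"ay":0,"az":0,"grip":-1},{"tx":0.9,"ty":0.18,"tz":0,"ax":0,"ay":0,"az":0,"grip":-1},{"tx":0.9,"ty":0.18,"tz":0,"ax":0,"ay":0,"az":0,"grip":-1},{"tx":0.7,"ty":0.1,"tz":0,"ax":0,"ay":0,"az":0,"grip":-1}]}}

```text
time: 3.5
tool_pos: [0.2786, 0.3286, 0.1894]
ee_rot: [-0.11, 3.139, 0.001]
ft_force: [0.5, 1.6, -0.4]
finger_gap: 0.0428
finger_force: 60.5
```

Emit:
{"name": "step_arm", "arguments": {"increments": [{"tx":0.5,"ty":0.08,"tz":0,"ax":0,"ay":0,"az":0,"grip":-1},{"tx":0.14,"ty":0,"tz":0.2,"ax":0,"ay":0,"az":0,"grip":-1},{"tx":0,"ty":0,"tz":0.6,"ax":0,"ay":0,"az":0,"grip":-1},{"tx":0,"ty":0,"tz":0.6,"ax":0,"ay":0,"az":0,"grip":-1},{"tx":0,"ty":0,"tz":0.6,"ax":0,"ay":0,"az":0,"grip":-1},{"tx":0,"ty":0,"tz":0.2,"ax":0,"ay":0,"az":0,"grip":-1},{"tx":0,"ty":0,"tz":0,"ax":0,"ay":0,"az":0,"grip":-1}]}}

```text
time: 4.2
tool_pos: [0.2488, 0.3295, 0.0781]
ee_rot: [0.107, -3.139, 0.003]
ft_force: [-0.3, -0.1, -0.0]
finger_gap: 0.043
finger_force: 60.7
```

Emit:
{"name": "step_arm", "arguments": {"increments": [{"tx":0,"ty":0,"tz":0.2,"ax":0,"ay":0,"az":0,"grip":-1},{"tx":0,"ty":0,"tz":0.08,"ax":0,"ay":0,"az":0,"grip":-1},{"tx":0,"ty":0,"tz":0.04,"ax":0,"ay":0,"az":0,"grip":-1},{"tx":0,"ty":0,"tz":0,"ax":0,"ay":0,"az":0,"grip":-1}]}}

```text
time: 4.6
tool_pos: [0.2489, 0.3301, 0.0629]
ee_rot: [-0.108, 3.14, 0.0]
ft_force: [0.1, -0.6, -0.3]
finger_gap: 0.043
finger_force: 60.7
```

Emit:
{"name": "step_arm", "arguments": {"increments": [{"tx":0,"ty":0,"tz":0.03,"ax":0,"ay":0,"az":0,"grip":-1},{"tx":0,"ty":0,"tz":0,"ax":0,"ay":0,"az":0,"grip":-1}]}}

```text
time: 4.8
tool_pos: [0.2489, 0.3303, 0.0614]
ee_rot: [-0.108, 3.139, 0.001]
ft_force: [0.3, -0.9, 1.7]
finger_gap: 0.0431
finger_force: 60.9
```

Emit:
{"name": "step_arm", "arguments": {"increments": [{"tx":0,"ty":0,"tz":0,"ax":0,"ay":0,"az":0,"grip":0.3},{"tx":0,"ty":0,"tz":0,"ax":0,"ay":0,"az":0,"grip":0.5},{"tx":0,"ty":0,"tz":0,"ax":0,"ay":0,"az":0,"grip":0.7},{"tx":0,"ty":0,"tz":0,"ax":0,"ay":0,"az":0,"grip":0.7},{"tx":0,"ty":0,"tz":-0.3,"ax":0,"ay":0,"az":0,"grip":0.7},{"tx":0,"ty":0,"tz":-0.7,"ax":0,"ay":0,"az":0,"grip":0.7},{"tx":0,"ty":0,"tz":-0.9,"ax":0,"ay":0,"az":0,"grip":0.7},{"tx":0,"ty":0,"tz":-0.9,"ax":0,"ay":0,"az":0,"grip":0.7}]}}

```text
time: 5.6
tool_pos: [0.2484, 0.3296, 0.2028]
ee_rot: [0.108, -3.139, 0.001]
ft_force: [0.6, 0.9, -0.8]
finger_gap: 0.0724
finger_force: 0.0
```

Emit:
{"name": "step_arm", "arguments": {"increments": [{"tx":0,"ty":0,"tz":-0.9,"ax":0,"ay":0,"az":0,"grip":0.5},{"tx":0,"ty":0,"tz":-0.5,"ax":0,"ay":0,"az":0,"grip":0.5},{"tx":0,"ty":0,"tz":0,"ax":0,"ay":0,"az":0,"grip":0.5}]}}

```text
time: 5.9
tool_pos: [0.2495, 0.3312, 0.2745]
ee_rot: [-0.108, 3.136, 0.007]
ft_force: [0.6, 0.7, -0.8]
finger_gap: 0.0639
finger_force: 0.0
```

```bash
python3 - <<'E'
from h import *
from rig import robot
st()
for n in ["scene","side"]:
    c=robot.read_camera(n);pickle.dump(c,open(n+".pkl","wb"))
s=load("side");d=load("scene")
print(proj(d,[(.53,.008,.07),(.25,.33,.05)]),proj(s,[(.25,.33,.05)]))
a=cv2.resize(s["image"][130:270,200:440],None,fx=3,fy=3,interpolation=cv2.INTER_CUBIC)
cv2.imwrite("pics/after_jar.png",a[:,:,::-1])
E
```

```text
t 5.9 world [0.2495 0.3312 0.2745] b [[-0.2576  0.3412]] 
R [[-0.998, -0.069, 0.003], [-0.069, 0.998, 0.005], [-0.004, 0.004, -1.0]] yaw 0.069 gap 0.0639 F [ 0.6  0.7 -0.8] 0.0
[[327.56726037 174.17851007]
 [335.63732057 276.08066971]] [[234.84380327 184.19623766]]
```

View pics/after_jar.png

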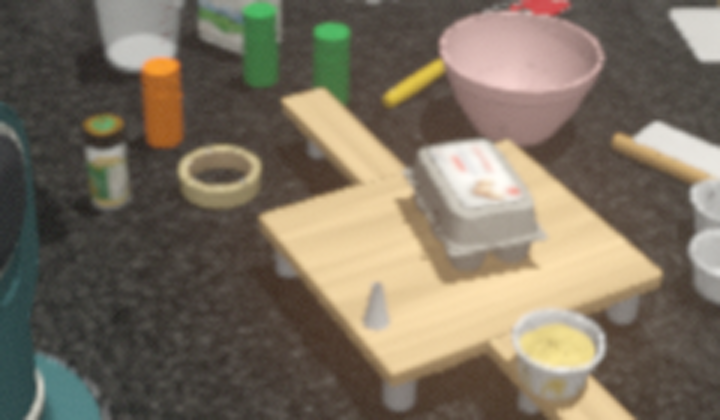

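The jar stands upright on the worktop at full-frame (235,185), and the ledge is free. I'll refine the stand and egg box poses.

```bash
python3 - <<'E'
from h import *
import h
from scipy.optimize import least_squares
np.set_printoptions(precision=4,suppress=True)
c=load("side");w=load("wrist")
f=lambda L:np.array([(200+x/3,130+y/3) for x,y in L])
bc=f([(261,217),(385,379),(662,275),(510,142)]);lc=f([(281,98),(320,87)])
wl=np.array([(292,112),(293,158)])/.75
def res(p):
    setb(p[:2],p[2]);q=np.array([(-.16,.14),(-.16,-.14),(.16,-.14),(.16,.14)])
    r=(proj(c,np.c_[fromb(q),[.07]*4])-bc).ravel()
    le=np.array([(p[3]-.028,.341),(p[3]+.028,.341)]);L=np.c_[fromb(le),[.069]*2]
    return np.r_[r,(proj(c,L)-lc).ravel(),(proj(w,L)-wl).ravel()/2]
o=least_squares(res,[.53,.008,.068,0]);print(o.x,o.fun.round(1))
setb(o.x[:2],o.x[2])
e=back(c,f([(448,250),(543,236)]),.104)[:,:2];print("egg",e,tob(e)); 
e=back(c,f([(415,172)]),.104)[:,:2];print(tob(e))
top=back(c,f([(417,147),(493,137),(527,188),(462,207)]),.142);print("lid top",tob(top),tob(top).mean(0))
print(tob(back(c,f([(377,320)]),.07)),tob(back(c,f([(558,348)]),.117)))
E
```

```text
[ 0.5287  0.0085  0.0528 -0.006 ] [-1.3 -0.7  0.8 -1.3  0.   0.3 -0.3 -0.3  0.   0.6  0.9  0.6  1.  -0.6
 -1.4  0.3]
egg [[ 0.4947 -0.0345]
 [ 0.5934 -0.0532]] [[-0.0362 -0.0411]
 [ 0.0613 -0.065 ]]
[[0.0041 0.0918]]
lid top [[-0.0003  0.0836]
 [ 0.0819  0.064 ]
 [ 0.0607 -0.0311]
 [-0.0154 -0.0293]] [0.0317 0.0218]
[[-0.1304 -0.0676]] [[-0.0334 -0.2229]]
```

```bash
sed -i 's/^B0=.*/B0=np.array([.5287,.0085]);TH=.056/' h.py; cat > edges.py <<'E'
from h import *
def mask(c,X,Y,z):
    P=np.c_[fromb(np.c_[X.ravel(),Y.ravel()]),np.full(X.size,z)]
    uv=proj(c,P).astype(np.float32).reshape(*X.shape,2)
    im=cv2.remap(c["image"],uv[...,0],uv[...,1],cv2.INTER_LINEAR).astype(int)
    return im
if __name__=="__main__":
    for n in ["side","scene"]:
        c=load(n)
        ys=np.arange(.16,.335,.015);xs=np.arange(-.07,.07,.0005)
        X,Y=np.meshgrid(xs,ys);im=mask(c,X,Y,.069);v=im[...,0]-0*im[...,2]
        out=[]
        for k in range(len(ys)):
            on=xs[v[k]>130]; out.append((ys[k],on.min() if len(on) else 0,on.max() if len(on) else 0,len(on)/2))
        print(n);print(np.round(out,4))
E
python3 edges.py
```

```text
side
[[ 1.60e-01 -3.75e-02  6.95e-02  8.85e+01]
 [ 1.75e-01 -3.80e-02  6.95e-02  7.80e+01]
 [ 1.90e-01 -3.80e-02  2.95e-02  6.80e+01]
 [ 2.05e-01 -3.80e-02  2.90e-02  6.75e+01]
 [ 2.20e-01 -3.95e-02  2.85e-02  6.85e+01]
 [ 2.35e-01 -4.15e-02  2.85e-02  7.05e+01]
 [ 2.50e-01 -3.95e-02  2.85e-02  6.85e+01]
 [ 2.65e-01 -3.95e-02  2.85e-02  6.85e+01]
 [ 2.80e-01 -3.95e-02  2.85e-02  6.85e+01]
 [ 2.95e-01 -3.80e-02  2.80e-02  6.65e+01]
 [ 3.10e-01 -3.90e-02  2.80e-02  6.75e+01]
 [ 3.25e-01 -3.75e-02  2.80e-02  6.60e+01]]
scene
[[ 1.60e-01 -3.60e-02  2.80e-02  6.45e+01]
 [ 1.75e-01 -3.65e-02  2.75e-02  6.45e+01]
 [ 1.90e-01 -3.65e-02  2.70e-02  6.40e+01]
 [ 2.05e-01 -3.65e-02  2.70e-02  6.40e+01]
 [ 2.20e-01 -3.75e-02  2.75e-02  6.55e+01]
 [ 2.35e-01 -3.75e-02  2.70e-02  6.50e+01]
 [ 2.50e-01 -3.70e-02  2.70e-02  6.45e+01]
 [ 2.65e-01 -3.65e-02  2.70e-02  6.40e+01]
 [ 2.80e-01 -3.80e-02  2.65e-02  6.50e+01]
 [ 2.95e-01 -3.75e-02  2.65e-02  6.45e+01]
 [ 3.10e-01 -3.75e-02  2.65e-02  6.45e+01]
 [ 3.25e-01 -3.75e-02  2.70e-02  6.50e+01]]
```

Fitted stand frame: yaw 0.064, ledge centre x' ≈ +1 mm. The egg box is centred at x' = 31 mm, y' = 22 mm, yaw -0.25 relative to the stand. My plan is to square it up with a flat two-finger push from its +x side, then push it from behind onto the ledge.

Emit:
{"name": "step_arm", "arguments": {"increments": [{"tx":-0.5,"ty":-0.4,"tz":0,"ax":0,"ay":0,"az":0,"grip":0.7},{"tx":-0.75,"ty":-0.55,"tz":0,"ax":0,"ay":0,"az":0,"grip":0.7},{"tx":-0.75,"ty":-0.55,"tz":0,"ax":0,"ay":0,"az":0,"grip":0.7},{"tx":-0.75,"ty":-0.55,"tz":0,"ax":0,"ay":0,"az":0,"grip":0.7},{"tx":-0.75,"ty":-0.55,"tz":0,"ax":0,"ay":0,"az":0,"grip":0.7},{"tx":-0.75,"ty":-0.55,"tz":0,"ax":0,"ay":0,"az":0,"grip":0.7},{"tx":-0.75,"ty":-0.55,"tz":0,"ax":0,"ay":0,"az":0,"grip":0.7},{"tx":-0.75,"ty":-0.55,"tz":0,"ax":0,"ay":0,"az":0,"grip":0.7}]}}

```text
time: 6.8
tool_pos: [0.5511, 0.1364, 0.2695]
ee_rot: [0.108, -3.138, 0.002]
ft_force: [0.7, 0.6, -0.1]
finger_gap: 0.0727
finger_force: 0.0
```

Emit:
{"name": "step_arm", "arguments": {"increments": [{"tx":-0.75,"ty":-0.55,"tz":0,"ax":0,"ay":0,"az":0,"grip":0.7},{"tx":-0.75,"ty":-0.55,"tz":0,"ax":0,"ay":0,"az":0,"grip":0.7},{"tx":-0.75,"ty":-0.65,"tz":0,"ax":0,"ay":0,"az":0,"grip":0.7},{"tx":0,"ty":0,"tz":0,"ax":0,"ay":0.8,"az":0,"grip":0.7},{"tx":0,"ty":0,"tz":0,"ax":0,"ay":0.8,"az":0,"grip":0.7},{"tx":0,"ty":0,"tz":0,"ax":0,"ay":0.8,"az":0,"grip":0.7},{"tx":0,"ty":0,"tz":0,"ax":0,"ay":0.72,"az":0,"grip":0.7},{"tx":0,"ty":0,"tz":0,"ax":0,"ay":0,"az":0,"grip":0.7}]}}

```text
time: 7.6
tool_pos: [0.6682, 0.058, 0.2658]
ee_rot: [0.092, -2.694, 0.022]
ft_force: [-0.8, -0.2, -2.2]
finger_gap: 0.0727
finger_force: 0.0
```

```bash
sed -i 's/^B0=.*/B0=np.array([.5287,.0085]);TH=.064/' h.py; python3 -c "
from h import *
st()"
```

```text
t 7.6 world [0.6682 0.058  0.2658] b [[0.1424 0.0405]] 
R [[-0.9, -0.068, -0.43], [-0.061, 0.998, -0.031], [0.431, -0.001, -0.902]] yaw 0.068 gap 0.0727 F [-0.8 -0.2 -2.2] 0.0
```

Emit:
{"name": "step_arm", "arguments": {"increments": [{"tx":-0.3,"ty":0,"tz":0.63,"ax":0,"ay":0,"az":0,"grip":0.7},{"tx":-0.3,"ty":0,"tz":0.63,"ax":0,"ay":0,"az":0,"grip":0.7},{"tx":-0.3,"ty":0,"tz":0.63,"ax":0,"ay":0,"az":0,"grip":0.7},{"tx":-0.3,"ty":0,"tz":0.63,"ax":0,"ay":0,"az":0,"grip":0.7},{"tx":-0.2,"ty":0,"tz":0.42,"ax":0,"ay":0,"az":0,"grip":0.7},{"tx":-0.1,"ty":0,"tz":0.2,"ax":0,"ay":0,"az":0,"grip":0.7},{"tx":0,"ty":0,"tz":0,"ax":0,"ay":0,"az":0,"grip":0.7}]}}

```text
time: 8.3
tool_pos: [0.6693, 0.0583, 0.0958]
ee_rot: [0.093, -2.703, 0.021]
ft_force: [-0.1, -0.1, 1.5]
finger_gap: 0.073
finger_force: 0.0
```

```bash
python3 -c "
from h import *
st()
from rig import robot
c=robot.read_camera('side');pickle.dump(c,open('side.pkl','wb'))
crop(c['image'],280,140,440,260,5,'pics/push1.png')"
```

```text
t 8.3 world [0.6693 0.0583 0.0958] b [[0.1435 0.0407]] 
R [[-0.904, -0.069, -0.422], [-0.062, 0.998, -0.029], [0.423, -0.0, -0.906]] yaw 0.069 gap 0.073 F [-0.1 -0.1  1.5] 0.0
```

View pics/push1.png

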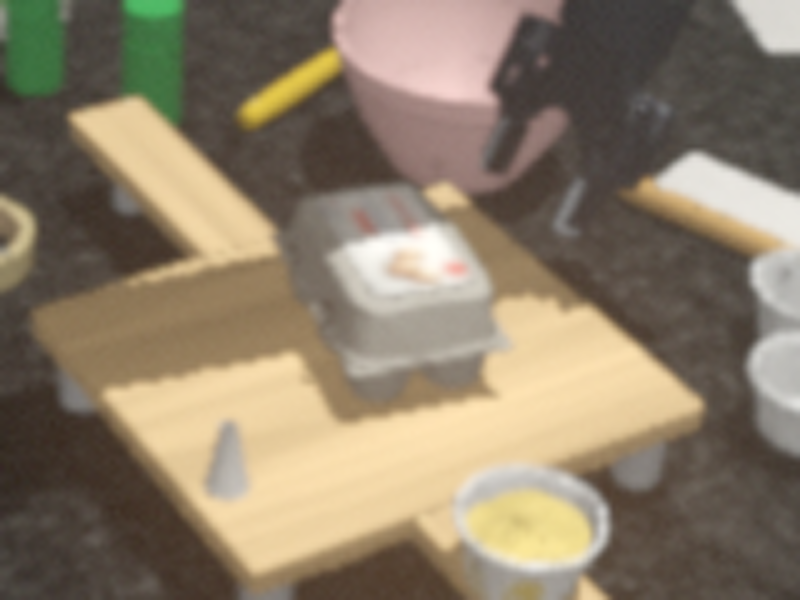

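The picture shows both open fingertips, about (490,165) and (570,225) in the crop, on the +x side of the box and just above the board. I'll start the squaring push.

Emit:
{"name": "step_arm", "arguments": {"increments": [{"tx":-0.04,"ty":0,"tz":0.09,"ax":0,"ay":0,"az":0,"grip":0.7},{"tx":0.18,"ty":0,"tz":0.085,"ax":0,"ay":0,"az":0,"grip":0.7},{"tx":0.18,"ty":0,"tz":0.085,"ax":0,"ay":0,"az":0,"grip":0.7},{"tx":0.12,"ty":0,"tz":0.055,"ax":0,"ay":0,"az":0,"grip":0.7},{"tx":0.09,"ty":0,"tz":0.042,"ax":0,"ay":0,"az":0,"grip":0.7},{"tx":0.09,"ty":0,"tz":0.042,"ax":0,"ay":0,"az":0,"grip":0.7},{"tx":0.09,"ty":0,"tz":0.042,"ax":0,"ay":0,"az":0,"grip":0.7},{"tx":0.09,"ty":0,"tz":0.042,"ax":0,"ay":0,"az":0,"grip":0.7}]}}

```text
time: 9.15
tool_pos: [0.6236, 0.0551, 0.0922]
ee_rot: [0.093, -2.705, 0.021]
ft_force: [0.2, -0.3, -0.7]
finger_gap: 0.0726
finger_force: 0.0
```

Emit:
{"name": "step_arm", "arguments": {"increments": [{"tx":0.09,"ty":0,"tz":0.042,"ax":0,"ay":0,"az":0,"grip":0.7},{"tx":0.09,"ty":0,"tz":0.042,"ax":0,"ay":0,"az":0,"grip":0.7},{"tx":0.09,"ty":0,"tz":0.042,"ax":0,"ay":0,"az":0,"grip":0.7}]}}

```text
time: 9.45
tool_pos: [0.6085, 0.0541, 0.0922]
ee_rot: [0.093, -2.705, 0.021]
ft_force: [1.0, -0.6, -0.6]
finger_gap: 0.0725
finger_force: 0.0
```

```bash
python3 -c "
from h import *
st()"
```

```text
t 9.45 world [0.6085 0.0541 0.0922] b [[0.0826 0.0404]] 
R [[-0.904, -0.069, -0.421], [-0.062, 0.998, -0.029], [0.422, -0.0, -0.907]] yaw 0.069 gap 0.0725 F [ 1.  -0.6 -0.6] 0.0
```

Emit:
{"name": "step_arm", "arguments": {"increments": [{"tx":0.08,"ty":0,"tz":0.037,"ax":0,"ay":0,"az":0,"grip":0.7},{"tx":0.08,"ty":0,"tz":0.037,"ax":0,"ay":0,"az":0,"grip":0.7},{"tx":0.08,"ty":0,"tz":0.037,"ax":0,"ay":0,"az":0,"grip":0.7},{"tx":0.06,"ty":0,"tz":0.028,"ax":0,"ay":0,"az":0,"grip":0.7},{"tx":0,"ty":0,"tz":0,"ax":0,"ay":0,"az":0,"grip":0.7}]}}

```text
time: 9.95
tool_pos: [0.5922, 0.0529, 0.0924]
ee_rot: [0.093, -2.704, 0.021]
ft_force: [0.7, -0.6, 0.2]
finger_gap: 0.0729
finger_force: 0.1
```

```bash
python3 -c "
from h import *
st()
from rig import robot
c=robot.read_camera('side');pickle.dump(c,open('side.pkl','wb'))
crop(c['image'],300,160,420,250,6,'pics/push2.png')"
```

```text
t 9.95 world [0.5922 0.0529 0.0924] b [[0.0662 0.0403]] 
R [[-0.904, -0.069, -0.421], [-0.062, 0.998, -0.029], [0.422, -0.0, -0.907]] yaw 0.069 gap 0.0729 F [ 0.7 -0.6  0.2] 0.07632128020405915
```

View pics/push2.png

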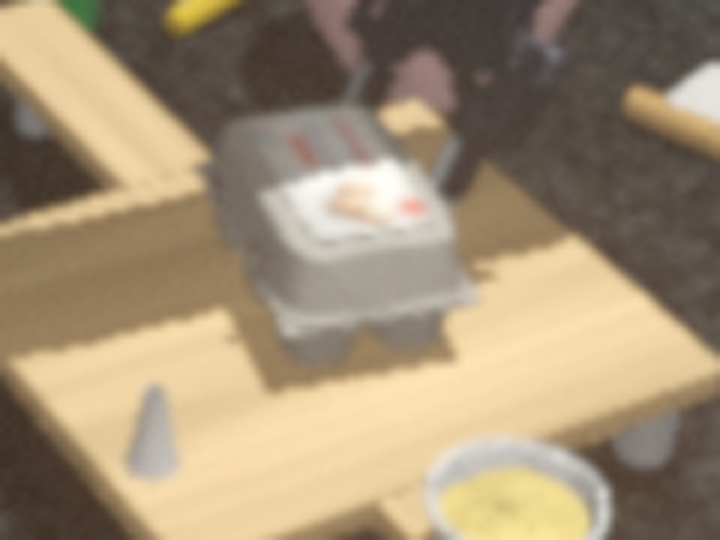

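```bash
cat > egg.py <<'E'
from h import *
def egg(c,uv):  # near-left, near-right rim corners
    e=tob(back(c,uv,.104));d=e[1]-e[0];a=np.arctan2(d[1],d[0]);m=e.mean(0)
    print("corners",e.round(4).tolist(),"len",np.hypot(*d).round(4),"yaw",a.round(3),"centre",(m+.078*np.array([-np.sin(a),np.cos(a)])).round(4))
E
python3 -c "
from egg import *
c=load('side');f=lambda L:[(300+x/6,160+y/6) for x,y in L]
egg(c,f([(277,330),(478,297)]))
print(tob(back(c,f([(207,170)]),.104)))
print('top',tob(back(c,f([(222,120),(375,108),(440,208),(283,247)]),.14)))"
```

```text
corners [[-0.0494, -0.0433], [0.0546, -0.0672]] len 0.1066 yaw -0.227 centre [0.0201 0.0208]
[[-0.00878197  0.09248924]]
top [[-0.00625951  0.08416708]
 [ 0.07163123  0.05685811]
 [ 0.04981938 -0.03498389]
 [-0.03792198 -0.02672962]]
```

The box slid about 11 mm towards -x' but hardly turned (yaw about -0.23): the far finger evidently passed just ahead of the front corner and only the near finger pushed. I'll back off, move 28 mm towards -y' and push again.

Emit:
{"name": "step_arm", "arguments": {"increments": [{"tx":-0.3,"ty":0,"tz":-0.14,"ax":0,"ay":0,"az":0,"grip":0.7},{"tx":-0.6,"ty":0,"tz":-0.28,"ax":0,"ay":0,"az":0,"grip":0.7},{"tx":0,"ty":-0.56,"tz":0,"ax":0,"ay":0,"az":0,"grip":0.7},{"tx":0.18,"ty":0,"tz":0.085,"ax":0,"ay":0,"az":0,"grip":0.7},{"tx":0.18,"ty":0,"tz":0.085,"ax":0,"ay":0,"az":0,"grip":0.7},{"tx":0.09,"ty":0,"tz":0.042,"ax":0,"ay":0,"az":0,"grip":0.7},{"tx":0.09,"ty":0,"tz":0.042,"ax":0,"ay":0,"az":0,"grip":0.7},{"tx":0.09,"ty":0,"tz":0.042,"ax":0,"ay":0,"az":0,"grip":0.7}]}}

```text
time: 10.8
tool_pos: [0.6091, 0.0262, 0.0922]
ee_rot: [0.093, -2.705, 0.021]
ft_force: [0.1, -0.5, -0.2]
finger_gap: 0.0724
finger_force: 0.0
```

Emit:
{"name": "step_arm", "arguments": {"increments": [{"tx":0.09,"ty":0,"tz":0.042,"ax":0,"ay":0,"az":0,"grip":0.7},{"tx":0.09,"ty":0,"tz":0.042,"ax":0,"ay":0,"az":0,"grip":0.7},{"tx":0,"ty":0,"tz":0,"ax":0,"ay":0,"az":0,"grip":0.7}]}}

```text
time: 11.1
tool_pos: [0.5989, 0.0255, 0.0923]
ee_rot: [0.093, -2.705, 0.021]
ft_force: [0.2, 0.1, 0.8]
finger_gap: 0.0724
finger_force: 0.0
```

```bash
python3 -c "
from h import *
st()
from rig import robot
c=robot.read_camera('side');pickle.dump(c,open('side.pkl','wb'))
d=robot.read_camera('scene');pickle.dump(d,open('scene.pkl','wb'))
a=cv2.resize(c['image'][165:240,310:410],(800,600),interpolation=cv2.INTER_CUBIC)
u,v=proj(d,[(.54,.04,.1)])[0].astype(int);print(u,v)
b=cv2.resize(d['image'][v-38:v+37,u-50:u+50],(400,300),interpolation=cv2.INTER_CUBIC)
a=cv2.resize(a,(400,300),interpolation=cv2.INTER_AREA)
cv2.imwrite('pics/push3.png',np.vstack([a,b])[:,:,::-1])"
```

```text
t 11.1 world [0.5989 0.0255 0.0923] b [[0.0711 0.0124]] 
R [[-0.904, -0.069, -0.421], [-0.062, 0.998, -0.029], [0.422, 0.0, -0.907]] yaw 0.069 gap 0.0724 F [0.2 0.1 0.8] 0.0
319 171
```

View pics/push3.png

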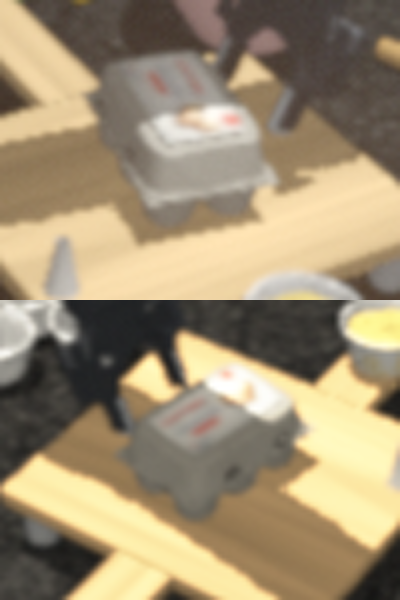

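```bash
python3 -c "
from egg import *
c=load('side');f=lambda L:[(310+x/4,165+y/4) for x,y in L]
egg(c,f([(128,200),(275,177)]))
print(tob(back(c,f([(90,97)]),.104)))
d=load('scene');g=lambda L:[(319-50+x/4,171-38+(y-300)/4) for x,y in L]
print('scene: rim frontright, ',tob(back(d,g([(122,455),(308,432)]),.104)))
print('fingers',tob(back(d,g([(122,428),(182,382)]),.085)),tob(back(c,f([(228,80),(280,130)]),.085)))"
```

```text
corners [[-0.0603, -0.0375], [0.0528, -0.0649]] len 0.1164 yaw -0.238 centre [0.0146 0.0246]
[[-0.01708918  0.09098421]]
scene: rim frontright,  [[ 0.07013712  0.07554871]
 [-0.05000217 -0.04310536]]
fingers [[ 0.10565597  0.02955421]
 [ 0.09814325 -0.05526869]] [[0.11183295 0.08312325]
 [0.10878825 0.00447238]]
```

The side view (top half) shows the far finger against the box at (225,75), and the scene view (bottom half) shows the box still askew. Hand-read corners are too noisy, so I'll fit the box's silhouette numerically in both cameras.

```bash
cat > fit.py <<'E'
from h import *
from scipy.optimize import minimize
RECT=[(.047,.0725,.071),(.053,.078,.098),(.053,.078,.106),(.041,.060,.142)]
def hull(c,p,z0=0):
    P=[]
    cs,s=np.cos(p[2]),np.sin(p[2])
    for a,b,z in RECT:
        for i,j in((1,1),(1,-1),(-1,-1),(-1,1)):
            x,y=i*a,j*b;w=fromb([(p[0]+x*cs-y*s,p[1]+x*s+y*cs)])[0];P.append((*w,z+z0))
    return cv2.convexHull(proj(c,P).astype(np.float32))
K=4
def crop_box(c,ctr):
    u,v=proj(c,[(*fromb([ctr])[0],.1)])[0].astype(int);return max(u-42,0),max(v-36,0)
def gmask(c,ctr):
    u,v=crop_box(c,ctr)
    im=cv2.resize(c["image"][v:v+72,u:u+84],None,fx=K,fy=K,interpolation=cv2.INTER_LINEAR).astype(int)
    m=((im[...,0]-im[...,2]<28)&(im.mean(2)>62)).astype(np.uint8)
    m=cv2.morphologyEx(m,cv2.MORPH_OPEN,np.ones((9,9)))
    m=cv2.morphologyEx(m,cv2.MORPH_CLOSE,np.ones((25,25)))
    n,l,s,_=cv2.connectedComponentsWithStats(m)
    k=1+np.argmax(s[1:,4]) if n>1 else 0
    return (l==k).astype(np.uint8),(u,v)
def fit(cs,p0,z0=0):
    M=[(c,*gmask(c,p0[:2])) for c in cs]
    def cost(p):
        t=0
        for c,m,o in M:
            h=np.zeros_like(m);cv2.fillConvexPoly(h,np.round((hull(c,p,z0)-np.array(o)+.5)*K*16-8).astype(np.int32),1,shift=4)
            t+=1-(h&m).sum()/(h|m).sum()
        return t/len(M)
    best=min((minimize(cost,[p0[0],p0[1],y],method="Nelder-Mead",options=dict(initial_simplex=np.array([p0[0],p0[1],y])+np.array([[0,0,0],[.01,0,0],[0,.01,0],[0,0,.1]]))) for y in (p0[2]-.1,p0[2],p0[2]+.1)),key=lambda r:r.fun)
    return best.x.round(4),round(1-best.fun,3),[int(m.sum()/K/K) for _,m,_ in M]
def snap():
    from rig import robot
    for n in("side","scene"): pickle.dump(robot.read_camera(n),open(n+".pkl","wb"))
def report(p0,z0=0):
    a,b=load("side"),load("scene")
    print("side",fit([a],p0,z0));print("scene",fit([b],p0,z0));print("both",fit([a,b],p0,z0))
E
python3 -c "
from fit import *
a=load('side');a0=dict(a);a0['image']=cv2.imread('pics/side0.png')[:,:,::-1]
print('initial',fit([a0],[.031,.022,-.24]))
report([.014,.022,-.2])"
```

```text
initial (array([ 0.039 ,  0.0436, -0.346 ]), np.float64(0.669), [1829])
side (array([ 0.0292,  0.0359, -0.3029]), np.float64(0.529), [2577])
scene (array([ 0.0234,  0.0023, -0.1467]), np.float64(0.755), [999])
both (array([ 0.0254,  0.0152, -0.1913]), np.float64(0.61), [2577, 999])
```

```bash
python3 -c "
from fit import *
a=load('side');a0=dict(a);a0['image']=cv2.imread('pics/side0.png')[:,:,::-1]
def show(c,ctr):
    u,v=crop_box(c,ctr);im=c['image'][v+6:v+66:2,u+8:u+78:1].astype(int)
    d=im[...,0]-im[...,2];b=im.mean(2)
    for r in range(d.shape[0]): print(''.join('w' if d[r,k]>=28 else '.' if b[r,k]<60 else 'o' if b[r,k]<90 else '#' for k in range(d.shape[1])))
show(a0,[.031,.022]);print();show(load('scene'),[.014,.022])"
```

```text
ooooooooooooooooooooooooooooooooowwwwwwwwwwwwwwwwwwwwwwwwwwwwwwwwwwww#
oooooooooooooooooooooooowooooooooowwwwwwwwwwwwwwwwwwwwwwwwwwwwwwwww#oo
oooooooooooooooooooooowoowooooowooowwwwwwwwwwwwwwwwwwwwwwwwwwwwwwwoooo
wwwoooooooooooooooooooooowowwooooooowwwwwwwwwwwwwwwwwwwwwwwwwwwwoooooo
wwwwoooooooooooo##ooowooowowwoooooooo###wwwwwwwwwwwwwwwwwwwwwwoooooooo
wwwwwwwooooooooowoooowoo##################wwwwwwwwwwwwwwwwwooooooooooo
wwwwwwwwwoooooooo###################w######wwwwwwwwwwwooooowwooooooooo
wwwwwwwwwwwwoooo#####################ww######wwwwwwwwwwwwooooooooooooo
wwwwwwwwwwwwwooo############wwww#######w######wwwwwwwwwwwwwowooooo#ooo
wwwwwwwwwwwwww###############wwww######www######wwwwwwwwwwwwoooooooooo
wwwwwwwwwwwww####################################wwwwwwwwwwwwwoooooooo
wwwwwwwwwwwwwww####################################wwwwwwwwwwwwwwooooo
wwwwwwwwwwwwwwww####################wwwwww##########wwwwwwwwwwwwwww#oo
wwwwwwwwwwwwwwwww##################wwwwwwww###wwwwww#wwwwwwwwwwwwwwwww
wwwwwwwwwwwwwwwww####################wwwwwwwww##www###wwwwwwwwwwwwwwww
wwwwwwwwwwwwwwwww##################
[... 2460 characters left out ...]
wwwwwwwwww########################wwwwwwwwwwwwwwwwwwwwwwwwwww
wwwwwwwwwwwwwwwwwwwwwwwwww##########wwwwwwwwwwwwwwwwwwwwwwwwwwwwwwwwww
wwwwwwwwwwwwwwwwwwwwwwwwww##########wwwwwwwwwwwwwwwwwwwwwwwwwwwwwwwwww
wwwwwwwwwwwwwwwwwwwwwwwwwwww######wwwwwwwwwwwwwwwwwwwwwwwwwwwwwwwwwwww
wwwwwwwwwwwwwwwwwwwwwwwwwwwwwwwwwwwwwwwwwwwwwwwwwwwwwwwwwwwwwwwwwwwwww
wwwwwwwwwwwwwwwwwwwwwwwwwwwwwwwwwwwwwwwwwwwwwwwwwwwwwwwwwwwwwwwwwwwwww
wwwwwwwwwwwwwwwwwwwwwwwwwwwwwwwwwwwwwwwwwwwwwwwwwwwwwwwwwwwwwwwwwwwwww
...wwwwwwwwwwwwwwwwwwwwwwwwwwwwwwwwwwwwwwwwwwwwwwwwwwwwwwwwwwwwwwwwwww
.......wwwwwwwwwwwwwwwwwwwwwwwwwwwwwwwwwwwwwwwwwwwwwwwwwwwwwwwwwwwwwww
.......wwwwwwwwwwwwwwwwwwwwwwwwwwwwwwwwwwwwwwwwwwwwwwwwwwwwwwwwwwwwwww
```

```bash
sed -i 's/im.mean(2)>62/im.mean(2)>88/; s/np.ones((9,9))/np.ones((7,7))/' fit.py
python3 - <<'E'
s=open('fit.py').read()
s=s.replace("def gmask(c,ctr):","def gmask(c,ctr,yaw=0,z0=0):").replace("    n,l,s,_=","    h=np.zeros_like(m);cv2.fillConvexPoly(h,np.round((hull(c,[*ctr,yaw],z0)-np.array([u,v])+.5)*K).astype(np.int32),1)\n    m&=cv2.dilate(h,np.ones((49,49)))\n    n,l,s,_=").replace("gmask(c,p0[:2])","gmask(c,p0[:2],p0[2],z0)")
open('fit.py','w').write(s)
E
python3 -c "
from fit import *
a=load('side');a0=dict(a);a0['image']=cv2.imread('pics/side0.png')[:,:,::-1]
print('initial',fit([a0],[.031,.022,-.24]))
report([.014,.022,-.2])"
```

```text
initial (array([ 0.0349,  0.0289, -0.3539]), np.float64(0.84), [1269])
side (array([ 0.0241,  0.025 , -0.3313]), np.float64(0.826), [1371])
scene (array([ 0.0207,  0.0041, -0.1142]), np.float64(0.761), [1000])
both (array([ 0.0212,  0.0159, -0.2881]), np.float64(0.774), [1371, 1000])
```

```bash
cat > shape.py <<'E'
import fit
from fit import *
a,b=load("side"),load("scene");p0=[.018,.02,-.2]
M=[(c,*gmask(c,p0[:2],p0[2])) for c in (a,b)]
def inter(p,shape):
    global RECT
    fit.RECT=[(shape[4],shape[5],.072),(shape[0],shape[1],.098),(shape[0],shape[1],.104),(shape[2],shape[3],.142)]
    r=[]
    for c,m,o in M:
        h=np.zeros_like(m);cv2.fillConvexPoly(h,np.round((hull(c,p)-np.array(o)+.5)*K*16-8).astype(np.int32),1,shift=4)
        r.append((h&m).sum()/(h|m).sum())
    return np.array(r)
best=None
for y in(-.3,-.2,-.1,0):
    x0=np.array([.018,.018,y,.051,.074,.04,.06,.044,.068])
    r=minimize(lambda q:-inter(q[:3],q[3:]).mean()+5*np.abs(q[3:5]-[.053,.078]).sum()*.5,x0,method="Nelder-Mead",options=dict(maxiter=1500,adaptive=True,initial_simplex=x0+np.vstack([np.zeros(9),np.diag([.008,.008,.08]+[.006]*6)])))
    print(y,r.x.round(4),inter(r.x[:3],r.x[3:]).round(3))
for c,m,o in M:
    ys,xs=np.nonzero(m);print("mask extents",o[0]+xs.min()/K,o[0]+xs.max()/K,o[1]+ys.min()/K,o[1]+ys.max()/K)
E
python3 shape.py
```

```text
-0.3 [ 0.0195  0.0161 -0.3178  0.053   0.078   0.0405  0.0614  0.0431  0.0716] [0.81  0.737]
-0.2 [ 0.0212  0.0159 -0.3038  0.053   0.078   0.0415  0.0592  0.0451  0.0725] [0.809 0.737]
-0.1 [ 0.0247  0.0149 -0.2284  0.053   0.078   0.0415  0.0622  0.0442  0.0702] [0.798 0.743]
0 [ 0.0244  0.0155 -0.2327  0.053   0.078   0.0436  0.0654  0.0446  0.0717] [0.8   0.742]
mask extents 333.25 381.75 174.0 220.5
mask extents 299.75 344.0 150.0 187.25
```

```bash
python3 -c "
from fit import *
for n in ('side','scene'):
    c=load(n);p=[.0195,.016,-.25];m,o=gmask(c,p[:2],p[2]);h=np.zeros_like(m)
    cv2.fillConvexPoly(h,np.round((hull(c,p)-np.array(o)+.5)*K*16-8).astype(np.int32),1,shift=4)
    print(n,hull(c,p).reshape(-1,2).round(0).tolist())
    for r in range(4,m.shape[0]-8,10): print(''.join('.mh#'[m[r,k]+2*h[r,k]] for k in range(30,m.shape[1]-20,5)))
"
```

```text
side [[380.0, 210.0], [380.0, 212.0], [376.0, 219.0], [347.0, 223.0], [333.0, 196.0], [331.0, 188.0], [332.0, 186.0], [337.0, 179.0], [362.0, 176.0], [375.0, 198.0]]
..........................................................
..........................................................
..........................................................
..........................................................
.....................................mm...................
..................................h.mmm...................
...................h################mm....................
..............#######################m....................
............h#########################h...................
..........hhh#########################hh..................
..........h############################hh.................
...........h#############################h......mm........
...........hh############################hhh...mmm........
............h################################mmmmm........
.............h###############################h............
..............h##############################hh..
[... 1836 characters left out ...]
.hhhh#################################hhh..........
.........hhhhh########################hhhhhh..............
...........hhhh#######################hhh.................
.............hhhh##################hhh....................
...............hhhhhhh########hhhh........................
..................hhhhh#######h...........................
....................hhhhhhhh..............................
.......................hh.................................
..........................................................
..........................................................
..........................................................
..........................................................
```

```bash
python3 - <<'E'
s=open('fit.py').read()
a=s.index("RECT=");b=s.index("K=4")
s=s[:a]+'''def oct(a,b,k,z): return [(i*x,j*y,z) for i in(1,-1) for j in(1,-1) for x,y in((a-k,b),(a,b-k))]
MODEL=np.array(oct(.041,.068,.006,.074)+oct(.051,.076,.012,.104)+oct(.043,.063,.012,.139))
def hull(c,p,z0=0):
    cs,s=np.cos(p[2]),np.sin(p[2]);m=MODEL
    w=fromb(np.c_[p[0]+m[:,0]*cs-m[:,1]*s,p[1]+m[:,0]*s+m[:,1]*cs])
    return cv2.convexHull(proj(c,np.c_[w,m[:,2]+z0]).astype(np.float32))
'''+s[b:]
s=s.replace("<28)","<34)").replace("np.ones((7,7))","np.ones((13,13))").replace("np.ones((49,49))","np.ones((33,33))")
open('fit.py','w').write(s)
E
python3 -c "
from fit import *
a=load('side');a0=dict(a);a0['image']=cv2.imread('pics/side0.png')[:,:,::-1]
print('initial',fit([a0],[.031,.022,-.24]))
report([.014,.022,-.2])
for n in ('side','scene'):
    c=load(n);p=[.015,.018,-.2];m,o=gmask(c,p[:2],p[2]);h=np.zeros_like(m)
    cv2.fillConvexPoly(h,np.round((hull(c,p)-np.array(o)+.5)*K*16-8).astype(np.int32),1,shift=4)
    print(n)
    for r in range(44,m.shape[0]-48,10): print(''.join('.mh#'[m[r,k]+2*h[r,k]] for k in range(50,m.shape[1]-40,5)))
"
```

```text
initial (array([ 0.0301,  0.0242, -0.2546]), np.float64(0.935), [1333])
side (array([ 0.0183,  0.0187, -0.2317]), np.float64(0.905), [1404])
scene (array([ 0.0161,  0.0147, -0.1771]), np.float64(0.855), [1005])
both (array([ 0.0171,  0.0177, -0.2268]), np.float64(0.873), [1404, 1005])
side
............................mmmm..................
............................mmmmmmm...............
.................##############mmm................
..........m######################m................
..........########################................
........hh#########################...............
.......h#############################.............
.......h#############################h............
........hh###########################hhh..........
.........h###############################mmmm.....
..........################################........
...........###############################........
............h#############################h.......
.............h#############################.......
..............h############################m......
................h########################h..
[... 536 characters left out ...]
.hhh#######################h.........
...........h#############################h........
........m#################################h.......
........##################################h.......
.......h#################################h........
......h##################################.........
......hh###############################...........
.......hhh########################hh..............
........hhh######################.................
...........hhhhh###########hhh....................
.............hhhhh########h.......................
................hhh#####..........................
...................hhh............................
..................................................
```

Emit:
{"name": "step_arm", "arguments": {"increments": [{"tx":0.09,"ty":0,"tz":0.042,"ax":0,"ay":0,"az":0,"grip":0.7},{"tx":0.09,"ty":0,"tz":0.042,"ax":0,"ay":0,"az":0,"grip":0.7},{"tx":0.09,"ty":0,"tz":0.042,"ax":0,"ay":0,"az":0,"grip":0.7},{"tx":0,"ty":0,"tz":0,"ax":0,"ay":0,"az":0,"grip":0.7}]}}

```text
time: 11.6
tool_pos: [0.5837, 0.0243, 0.0922]
ee_rot: [0.093, -2.704, 0.021]
ft_force: [-0.0, -0.0, 0.5]
finger_gap: 0.0728
finger_force: 0.0
```

```bash
python3 -c "
from fit import *
snap();st();report([.010,.018,-.15])"
```

```text
t 11.7 world [0.5842 0.0242 0.0922] b [[0.0564 0.0121]] 
R [[-0.904, -0.069, -0.421], [-0.062, 0.998, -0.029], [0.422, -0.0, -0.906]] yaw 0.069 gap 0.0723 F [ 0.6  0.3 -0.6] 0.0
side (array([ 0.0054,  0.0148, -0.1524]), np.float64(0.922), [1403])
scene (array([ 0.0045,  0.0103, -0.0924]), np.float64(0.863), [1007])
both (array([ 0.0045,  0.0145, -0.1255]), np.float64(0.887), [1403, 1007])
```

Emit:
{"name": "step_arm", "arguments": {"increments": [{"tx":-0.27,"ty":0,"tz":-0.126,"ax":0,"ay":0,"az":0,"grip":0.7},{"tx":0,"ty":0.4,"tz":0,"ax":0,"ay":0,"az":0,"grip":0.7},{"tx":0.18,"ty":0,"tz":0.084,"ax":0,"ay":0,"az":0,"grip":0.7},{"tx":0.09,"ty":0,"tz":0.042,"ax":0,"ay":0,"az":0,"grip":0.7},{"tx":0.09,"ty":0,"tz":0.042,"ax":0,"ay":0,"az":0,"grip":0.7},{"tx":0.09,"ty":0,"tz":0.042,"ax":0,"ay":0,"az":0,"grip":0.7},{"tx":0,"ty":0,"tz":0,"ax":0,"ay":0,"az":0,"grip":0.7}]}}

```text
time: 12.4
tool_pos: [0.5728, 0.0435, 0.0923]
ee_rot: [0.093, -2.705, 0.02]
ft_force: [0.3, 0.6, 0.0]
finger_gap: 0.0725
finger_force: 0.2
```

```bash
python3 -c "
from fit import *
snap();st();report([.002,.015,-.05])"
```

```text
t 12.5 world [0.5732 0.0434 0.0922] b [[0.0466 0.032 ]] 
R [[-0.904, -0.068, -0.421], [-0.062, 0.998, -0.029], [0.422, -0.0, -0.907]] yaw 0.068 gap 0.0725 F [-0.1  1.   0.9] 0.037030763196526095
side (array([ 0.0006,  0.0131, -0.1163]), np.float64(0.942), [1418])
scene (array([-0.0003,  0.0085, -0.0129]), np.float64(0.859), [997])
both (array([-0.0002,  0.0121, -0.0936]), np.float64(0.894), [1418, 997])
```

Emit:
{"name": "step_arm", "arguments": {"increments": [{"tx":0.06,"ty":0,"tz":0.028,"ax":0,"ay":0,"az":0,"grip":0.7},{"tx":0.06,"ty":0,"tz":0.028,"ax":0,"ay":0,"az":0,"grip":0.7},{"tx":0,"ty":0,"tz":0,"ax":0,"ay":0,"az":0,"grip":0.7}]}}

```text
time: 12.8
tool_pos: [0.5663, 0.0431, 0.0922]
ee_rot: [0.093, -2.705, 0.021]
ft_force: [2.0, 0.2, 0.1]
finger_gap: 0.0728
finger_force: 0.6
```

```bash
python3 -c "
from fit import *
snap();st();report([-.002,.013,-.02])"
```

```text
t 12.9 world [0.5664 0.0431 0.0921] b [[0.0398 0.0322]] 
R [[-0.904, -0.069, -0.421], [-0.062, 0.998, -0.029], [0.422, -0.0, -0.906]] yaw 0.069 gap 0.0728 F [ 0.3 -0.7  0.7] 0.3135130866212421
side (array([-0.0048,  0.0119, -0.088 ]), np.float64(0.937), [1429])
scene (array([-0.0061,  0.0084, -0.0455]), np.float64(0.857), [995])
both (array([-0.0058,  0.0103, -0.0647]), np.float64(0.891), [1429, 995])
```

Emit:
{"name": "step_arm", "arguments": {"increments": [{"tx":-0.25,"ty":0,"tz":-0.12,"ax":0,"ay":0,"az":0,"grip":0.7},{"tx":-0.45,"ty":0,"tz":-0.21,"ax":0,"ay":0,"az":0,"grip":0.7},{"tx":0.2,"ty":0,"tz":-0.42,"ax":0,"ay":0,"az":0,"grip":0.7},{"tx":0.3,"ty":0,"tz":-0.63,"ax":0,"ay":0,"az":0,"grip":0.7},{"tx":0.3,"ty":0,"tz":-0.63,"ax":0,"ay":0,"az":0,"grip":0.7},{"tx":0.3,"ty":0,"tz":-0.63,"ax":0,"ay":0,"az":0,"grip":0.7},{"tx":0.3,"ty":0,"tz":-0.63,"ax":0,"ay":0,"az":0,"grip":0.7},{"tx":0,"ty":0,"tz":0,"ax":0,"ay":0,"az":0,"grip":0.7}]}}

```text
time: 13.7
tool_pos: [0.6051, 0.0455, 0.2596]
ee_rot: [0.093, -2.711, 0.02]
ft_force: [-0.5, 0.0, -0.7]
finger_gap: 0.0723
finger_force: 0.0
```

```bash
python3 -c "
from fit import *
from rig import robot
snap();st();report([-.002,.013,-.02]);print(np.round(robot.read_state()['qpos'],2))"
```

```text
t 13.8 world [0.6038 0.0457 0.2554] b [[0.0773 0.0323]] 
R [[-0.905, -0.069, -0.42], [-0.062, 0.998, -0.029], [0.421, -0.0, -0.907]] yaw 0.069 gap 0.0724 F [ 0.9  0.2 -0.9] 0.0
side (array([-0.005 ,  0.013 , -0.0932]), np.float64(0.934), [1394])
scene (array([-0.0077,  0.0078,  0.0314]), np.float64(0.838), [957])
both (array([-0.0059,  0.0103, -0.0683]), np.float64(0.875), [1394, 957])
[-0.31  0.64  0.32  1.28 -0.17  1.69  1.65]
```

Emit:
{"name": "step_arm", "arguments": {"increments": [{"tx":0,"ty":0,"tz":0,"ax":-0.395,"ay":0,"az":0.85,"grip":0.4},{"tx":0,"ty":0,"tz":0,"ax":-0.395,"ay":0,"az":0.85,"grip":0.4},{"tx":0,"ty":0,"tz":0,"ax":-0.395,"ay":0,"az":0.85,"grip":0.4},{"tx":0,"ty":0,"tz":0,"ax":-0.395,"ay":0,"az":0.85,"grip":0.4},{"tx":0,"ty":0,"tz":0,"ax":-0.395,"ay":0,"az":0.85,"grip":0.4},{"tx":0,"ty":0,"tz":0,"ax":-0.395,"ay":0,"az":0.85,"grip":0.4},{"tx":0,"ty":0,"tz":0,"ax":-0.395,"ay":0,"az":0.85,"grip":0.4},{"tx":0,"ty":0,"tz":0,"ax":-0.395,"ay":0,"az":0.85,"grip":0.4}]}}

```text
time: 14.6
tool_pos: [0.6033, 0.0455, 0.2537]
ee_rot: [-1.296, -2.416, -0.284]
ft_force: [0.6, 0.7, 0.6]
finger_gap: 0.06
finger_force: 0.0
```

Emit:
{"name": "step_arm", "arguments": {"increments": [{"tx":0,"ty":0,"tz":0,"ax":-0.395,"ay":0,"az":0.85,"grip":0.4},{"tx":0,"ty":0,"tz":0,"ax":-0.395,"ay":0,"az":0.85,"grip":0.4},{"tx":0,"ty":0,"tz":0,"ax":-0.395,"ay":0,"az":0.85,"grip":0.4},{"tx":0,"ty":0,"tz":0,"ax":-0.395,"ay":0,"az":0.85,"grip":0.4},{"tx":0,"ty":0,"tz":0,"ax":0,"ay":0,"az":0,"grip":0.4}]}}

```text
time: 15.1
tool_pos: [0.6026, 0.0454, 0.2543]
ee_rot: [-1.91, -2.037, -0.42]
ft_force: [0.4, 0.4, 0.6]
finger_gap: 0.0598
finger_force: 0.0
```

```bash
python3 -c "
from fit import *
st()
from rig import robot
R=cv2.Rodrigues(np.array(robot.read_state()['ee_rot']))[0]
c,s=np.cos(TH),np.sin(TH);Rb=np.array([[c,s,0],[-s,c,0],[0,0,1]])@R
print('tool axes in b',Rb.round(3).tolist())"
```

```text
t 15.1 world [0.6026 0.0454 0.2543] b [[0.0761 0.0321]] 
R [[-0.058, 0.998, -0.03], [0.905, 0.065, 0.421], [0.422, -0.002, -0.907]] yaw -1.506 gap 0.0598 F [0.4 0.4 0.6] 0.0
tool axes in b [[0.0, 1.0, -0.003], [0.907, 0.001, 0.422], [0.422, -0.002, -0.907]]
```

Emit:
{"name": "step_arm", "arguments": {"increments": [{"tx":-0.62,"ty":-0.4,"tz":-0.29,"ax":0,"ay":0,"az":0,"grip":0.4},{"tx":-0.62,"ty":-0.4,"tz":-0.29,"ax":0,"ay":0,"az":0,"grip":0.4},{"tx":-0.62,"ty":-0.4,"tz":-0.29,"ax":0,"ay":0,"az":0,"grip":0.4},{"tx":-0.62,"ty":-0.4,"tz":-0.29,"ax":0,"ay":0,"az":0,"grip":0.4},{"tx":0,"ty":0,"tz":0,"ax":0,"ay":0,"az":0,"grip":0.4},{"tx":-0.27,"ty":0,"tz":0.59,"ax":0,"ay":0,"az":0,"grip":0.4},{"tx":-0.27,"ty":0,"tz":0.59,"ax":0,"ay":0,"az":0,"grip":0.4}]}}

```text
time: 15.8
tool_pos: [0.5337, -0.0957, 0.1896]
ee_rot: [-1.901, -2.046, -0.421]
ft_force: [0.8, 0.7, 0.2]
finger_gap: 0.0595
finger_force: 0.0
```

```bash
python3 -c "
from fit import *
st();snap();report([-.004,.012,-.03])"
```

```text
t 15.8 world [ 0.5337 -0.0957  0.1896] b [[-0.0017 -0.1043]] 
R [[-0.066, 0.997, -0.03], [0.904, 0.073, 0.42], [0.421, 0.0, -0.907]] yaw -1.498 gap 0.0595 F [0.8 0.7 0.2] 0.0
side (array([-0.0042,  0.016 , -0.1368]), np.float64(0.928), [1414])
scene (array([-0.0087,  0.0054,  0.0525]), np.float64(0.87), [986])
both (array([-0.0062,  0.0113, -0.0615]), np.float64(0.877), [1414, 986])
```

Emit:
{"name": "step_arm", "arguments": {"increments": [{"tx":-0.28,"ty":0,"tz":0.6,"ax":0,"ay":0,"az":0,"grip":0.4},{"tx":-0.28,"ty":0,"tz":0.6,"ax":0,"ay":0,"az":0,"grip":0.4},{"tx":-0.28,"ty":0,"tz":0.6,"ax":0,"ay":0,"az":0,"grip":0.4},{"tx":0,"ty":0,"tz":0,"ax":0,"ay":0,"az":0,"grip":0.4},{"tx":0.18,"ty":0,"tz":0.085,"ax":0,"ay":0,"az":0,"grip":0.4},{"tx":0.18,"ty":0,"tz":0.085,"ax":0,"ay":0,"az":0,"grip":0.4},{"tx":0.09,"ty":0,"tz":0.042,"ax":0,"ay":0,"az":0,"grip":0.4},{"tx":0.09,"ty":0,"tz":0.042,"ax":0,"ay":0,"az":0,"grip":0.4}]}}

```text
time: 16.7
tool_pos: [0.5317, -0.0654, 0.0924]
ee_rot: [-1.904, -2.044, -0.422]
ft_force: [0.1, 0.2, -0.2]
finger_gap: 0.0597
finger_force: 0.0
```

Emit:
{"name": "step_arm", "arguments": {"increments": [{"tx":0.09,"ty":0,"tz":0.042,"ax":0,"ay":0,"az":0,"grip":0.4},{"tx":0.09,"ty":0,"tz":0.042,"ax":0,"ay":0,"az":0,"grip":0.4},{"tx":0.09,"ty":0,"tz":0.042,"ax":0,"ay":0,"az":0,"grip":0.4},{"tx":0.09,"ty":0,"tz":0.042,"ax":0,"ay":0,"az":0,"grip":0.4},{"tx":0.09,"ty":0,"tz":0.042,"ax":0,"ay":0,"az":0,"grip":0.4},{"tx":0.09,"ty":0,"tz":0.042,"ax":0,"ay":0,"az":0,"grip":0.4},{"tx":0.09,"ty":0,"tz":0.042,"ax":0,"ay":0,"az":0,"grip":0.4}]}}

```text
time: 17.4
tool_pos: [0.5291, -0.0322, 0.0914]
ee_rot: [-1.907, -2.042, -0.421]
ft_force: [0.0, -6.5, 5.6]
finger_gap: 0.0598
finger_force: 4.0
```

```bash
python3 -c "
from fit import *
st();snap();report([-.004,.035,-.03])"
```

```text
t 17.4 world [ 0.5291 -0.0322  0.0914] b [[-0.0022 -0.0406]] 
R [[-0.062, 0.998, -0.029], [0.905, 0.068, 0.419], [0.42, 0.0, -0.907]] yaw -1.503 gap 0.0598 F [ 0.  -6.5  5.6] 4.010007655770096
side (array([-0.0078,  0.0422, -0.1288]), np.float64(0.789), [1172])
scene (array([-0.0118,  0.0324,  0.0479]), np.float64(0.875), [1014])
both (array([-0.0087,  0.0382, -0.0448]), np.float64(0.808), [1172, 1014])
```

Emit:
{"name": "step_arm", "arguments": {"increments": [{"tx":0.02,"ty":0,"tz":-0.045,"ax":0,"ay":0,"az":0,"grip":0.4},{"tx":0.02,"ty":0,"tz":-0.045,"ax":0,"ay":0,"az":0,"grip":0.4},{"tx":0,"ty":0,"tz":0,"ax":0,"ay":0,"az":0,"grip":0.4}]}}

```text
time: 17.8
tool_pos: [0.5288, -0.0316, 0.0963]
ee_rot: [-1.905, -2.042, -0.421]
ft_force: [0.7, -0.1, -1.1]
finger_gap: 0.0599
finger_force: 0.0
```

Emit:
{"name": "step_arm", "arguments": {"increments": [{"tx":0.09,"ty":0,"tz":0.042,"ax":0,"ay":0,"az":0,"grip":0.4},{"tx":0.09,"ty":0,"tz":0.042,"ax":0,"ay":0,"az":0,"grip":0.4}]}}

```text
time: 18.0
tool_pos: [0.5282, -0.0219, 0.096]
ee_rot: [-1.907, -2.042, -0.42]
ft_force: [-0.6, -3.6, 1.8]
finger_gap: 0.06
finger_force: 2.1
```

```bash
python3 -c "
from fit import *
st();snap();report([-.006,.045,-.03])"
```

```text
t 18.0 world [ 0.5282 -0.0219  0.096 ] b [[-0.0025 -0.0303]] 
R [[-0.062, 0.998, -0.029], [0.905, 0.069, 0.42], [0.421, -0.0, -0.907]] yaw -1.502 gap 0.06 F [-0.6 -3.6  1.8] 2.0756700821220875
side (array([-0.0076,  0.0513, -0.1146]), np.float64(0.8), [1180])
scene (array([-0.0113,  0.0407,  0.0431]), np.float64(0.863), [1008])
both (array([-0.0087,  0.0468, -0.072 ]), np.float64(0.81), [1180, 1008])
```

Emit:
{"name": "step_arm", "arguments": {"increments": [{"tx":0.145,"ty":0.013,"tz":0.067,"ax":0,"ay":0,"az":0,"grip":0.4},{"tx":0.145,"ty":0.013,"tz":0.067,"ax":0,"ay":0,"az":0,"grip":0.4},{"tx":0.145,"ty":0.013,"tz":0.067,"ax":0,"ay":0,"az":0,"grip":0.4},{"tx":0.145,"ty":0.013,"tz":0.067,"ax":0,"ay":0,"az":0,"grip":0.4},{"tx":0.145,"ty":0.013,"tz":0.067,"ax":0,"ay":0,"az":0,"grip":0.4},{"tx":0.145,"ty":0.013,"tz":0.067,"ax":0,"ay":0,"az":0,"grip":0.4},{"tx":0,"ty":0,"tz":0,"ax":0,"ay":0,"az":0,"grip":0.4}]}}

```text
time: 18.8
tool_pos: [0.5286, 0.0278, 0.0962]
ee_rot: [-1.903, -2.043, -0.421]
ft_force: [-0.2, -0.8, -1.3]
finger_gap: 0.0594
finger_force: 0.0
```

```bash
python3 -c "
from fit import *
st();snap();report([-.004,.098,-.03])"
```

```text
t 18.8 world [0.5286 0.0278 0.0962] b [[0.0011 0.0193]] 
R [[-0.064, 0.997, -0.031], [0.904, 0.071, 0.421], [0.422, -0.001, -0.907]] yaw -1.5 gap 0.0594 F [-0.2 -0.8 -1.3] 0.0
side (array([-0.0033,  0.1035, -0.0722]), np.float64(0.801), [1138])
scene (array([-0.0081,  0.0896,  0.0341]), np.float64(0.885), [1084])
both (array([-0.0058,  0.0971, -0.033 ]), np.float64(0.817), [1138, 1084])
```

Emit:
{"name": "step_arm", "arguments": {"increments": [{"tx":0.145,"ty":0.01,"tz":0.067,"ax":0,"ay":0,"az":0,"grip":0.4},{"tx":0.145,"ty":0.01,"tz":0.067,"ax":0,"ay":0,"az":0,"grip":0.4},{"tx":0.145,"ty":0.01,"tz":0.067,"ax":0,"ay":0,"az":0,"grip":0.4},{"tx":0.145,"ty":0.01,"tz":0.067,"ax":0,"ay":0,"az":0,"grip":0.4},{"tx":0.145,"ty":0.01,"tz":0.067,"ax":0,"ay":0,"az":0,"grip":0.4},{"tx":0.145,"ty":0.01,"tz":0.067,"ax":0,"ay":0,"az":0,"grip":0.4},{"tx":0,"ty":0,"tz":0,"ax":0,"ay":0,"az":0,"grip":0.4}]}}

```text
time: 19.6
tool_pos: [0.5283, 0.0756, 0.0963]
ee_rot: [-1.904, -2.043, -0.421]
ft_force: [-0.2, -0.8, 0.0]
finger_gap: 0.0594
finger_force: 0.1
```

```bash
python3 -c "
from fit import *
st();snap();report([-.002,.145,-.02])"
```

```text
t 19.6 world [0.5283 0.0756 0.0963] b [[0.0039 0.067 ]] 
R [[-0.064, 0.998, -0.03], [0.904, 0.07, 0.421], [0.422, -0.0, -0.907]] yaw -1.5 gap 0.0594 F [-0.2 -0.8  0. ] 0.06315708258625818
side (array([-0.002 ,  0.15  , -0.0497]), np.float64(0.787), [1062])
scene (array([-0.0023,  0.1402, -0.0433]), np.float64(0.871), [1214])
both (array([-0.0028,  0.1444, -0.0632]), np.float64(0.818), [1062, 1214])
```

Emit:
{"name": "step_arm", "arguments": {"increments": [{"tx":0.145,"ty":0.006,"tz":0.067,"ax":0,"ay":0,"az":0,"grip":0.4},{"tx":0.145,"ty":0.006,"tz":0.067,"ax":0,"ay":0,"az":0,"grip":0.4},{"tx":0.145,"ty":0.006,"tz":0.067,"ax":0,"ay":0,"az":0,"grip":0.4},{"tx":0.145,"ty":0.006,"tz":0.067,"ax":0,"ay":0,"az":0,"grip":0.4},{"tx":0.145,"ty":0.006,"tz":0.067,"ax":0,"ay":0,"az":0,"grip":0.4},{"tx":0.145,"ty":0.006,"tz":0.067,"ax":0,"ay":0,"az":0,"grip":0.4},{"tx":0,"ty":0,"tz":0,"ax":0,"ay":0,"az":0,"grip":0.4}]}}

```text
time: 20.4
tool_pos: [0.5266, 0.1237, 0.0963]
ee_rot: [-1.903, -2.043, -0.42]
ft_force: [0.3, -0.2, -0.6]
finger_gap: 0.0598
finger_force: 0.0
```

```bash
python3 -c "
from fit import *
st();snap();report([-.0,.193,-.02])"
```

```text
t 20.4 world [0.5266 0.1237 0.0963] b [[0.0053 0.1151]] 
R [[-0.064, 0.997, -0.031], [0.904, 0.071, 0.421], [0.422, -0.001, -0.907]] yaw -1.5 gap 0.0598 F [ 0.3 -0.2 -0.6] 0.0
side (array([-0.0008,  0.1989, -0.0814]), np.float64(0.776), [1044])
scene (array([-0.0002,  0.1874, -0.0602]), np.float64(0.887), [1293])
both (array([-0.0021,  0.1925, -0.0509]), np.float64(0.817), [1044, 1293])
```

Emit:
{"name": "step_arm", "arguments": {"increments": [{"tx":0.145,"ty":0.006,"tz":0.067,"ax":0,"ay":0,"az":0,"grip":0.4},{"tx":0.145,"ty":0.006,"tz":0.067,"ax":0,"ay":0,"az":0,"grip":0.4},{"tx":0.145,"ty":0.006,"tz":0.067,"ax":0,"ay":0,"az":0,"grip":0.4},{"tx":0.145,"ty":0.006,"tz":0.067,"ax":0,"ay":0,"az":0,"grip":0.4},{"tx":0.11,"ty":0.006,"tz":0.051,"ax":0,"ay":0,"az":0,"grip":0.4},{"tx":0.06,"ty":0.003,"tz":0.028,"ax":0,"ay":0,"az":0,"grip":0.4},{"tx":0,"ty":0,"tz":0,"ax":0,"ay":0,"az":0,"grip":0.4}]}}

```text
time: 21.2
tool_pos: [0.5256, 0.1641, 0.0964]
ee_rot: [-1.905, -2.042, -0.421]
ft_force: [-0.5, 0.5, -0.6]
finger_gap: 0.0599
finger_force: 0.0
```

```bash
python3 -c "
from fit import *
st();snap();report([-.0,.235,-.02],-.001)"
```

```text
t 21.2 world [0.5256 0.1641 0.0964] b [[0.0068 0.1555]] 
R [[-0.063, 0.998, -0.03], [0.905, 0.07, 0.421], [0.422, -0.001, -0.907]] yaw -1.501 gap 0.0599 F [-0.5  0.5 -0.6] 0.00042479882949919556
side (array([ 0.0014,  0.2391, -0.0691]), np.float64(0.755), [1069])
scene (array([ 0.0028,  0.226 , -0.0444]), np.float64(0.909), [1361])
both (array([ 0.0009,  0.2323, -0.0705]), np.float64(0.811), [1069, 1361])
```

Emit:
{"name": "step_arm", "arguments": {"increments": [{"tx":-0.2,"ty":0,"tz":-0.095,"ax":0,"ay":0,"az":0,"grip":0.4},{"tx":-0.6,"ty":0,"tz":-0.28,"ax":0,"ay":0,"az":0,"grip":0.4},{"tx":-0.8,"ty":0,"tz":-0.37,"ax":0,"ay":0,"az":0,"grip":0.4},{"tx":0,"ty":0,"tz":-0.8,"ax":0,"ay":0,"az":0,"grip":0.4},{"tx":0,"ty":0,"tz":-0.8,"ax":0,"ay":0,"az":0,"grip":0.4},{"tx":0,"ty":0,"tz":-0.8,"ax":0,"ay":0,"az":0,"grip":0.4},{"tx":0,"ty":0,"tz":0,"ax":0,"ay":0,"az":0,"grip":0.4}]}}

```text
time: 22.0
tool_pos: [0.5372, 0.021, 0.2097]
ee_rot: [-1.912, -2.043, -0.427]
ft_force: [0.5, 0.5, -1.9]
finger_gap: 0.0601
finger_force: 0.0
```

```bash
python3 -c "
from fit import *
st();snap();report([-.0,.235,-.02],-.001)
P=[]
for n in('side','scene'):
    c=load(n);u,v=proj(c,[(*fromb([(0,.21)])[0],.09)])[0].astype(int);print(n,u-33,v-50)
    P.append(cv2.resize(c['image'][v-50:v+50,u-33:u+33],(396,600),interpolation=cv2.INTER_CUBIC))
cv2.imwrite('pics/final.png',np.hstack(P)[:,:,::-1])"
```

```text
t 22.0 world [0.5372 0.021  0.2097] b [[0.0093 0.0119]] 
R [[-0.061, 0.998, -0.022], [0.905, 0.065, 0.42], [0.42, 0.006, -0.907]] yaw -1.506 gap 0.0601 F [ 0.5  0.5 -1.9] 0.0
side (array([ 0.0044,  0.2401, -0.0292]), np.float64(0.868), [1287])
scene (array([ 0.0031,  0.2296, -0.0388]), np.float64(0.897), [1320])
both (array([ 0.0025,  0.2326, -0.0442]), np.float64(0.874), [1287, 1320])
side 285 123
scene 259 155
```

View pics/final.png

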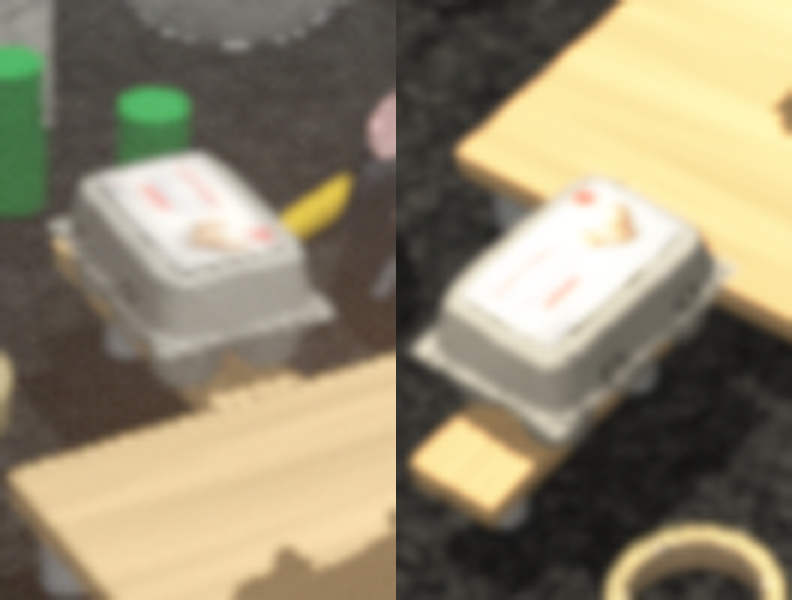

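The box stands on the ledge, wholly off the board. In the picture the rim corners are at (155,355) and (335,312) in the side half and (412,355), (565,438) and (730,268) in the scene half. I'll check its pose from these.

```bash
python3 -c "
from egg import *
np.set_printoptions(precision=4,suppress=True)
a,b=load('side'),load('scene')
f=lambda L:[(285+x/6,123+y/6) for x,y in L];g=lambda L:[(259+(x-396)/6,155+y/6) for x,y in L]
egg(a,f([(157,357),(335,313)]))
s=tob(back(b,g([(412,352),(563,438),(732,268)]),.103));print(s)
d=s[0]-s[1];print('front edge yaw',np.arctan2(d[1],d[0]),np.hypot(*d));d=s[1]-s[2];print('side yaw',np.arctan2(-d[0],d[1]),np.hypot(*d),'centre',(s[0]+s[2])/2)
t=tob(back(b,g([(440,318),(560,362),(700,240),(585,180)]),.139));print('lid',t,t.mean(0))
l=tob(back(b,g([(412,462),(492,510),]),.069));print('ledge end',l)
w=tob(back(b,g([(458,150),(792,325)]),.07));print('board edge',w)
w=tob(back(a,f([(10,478),(396,350)]),.07));print('board edge side',w)
"
```

```text
corners [[-0.059, 0.1563], [0.0497, 0.1496]] len 0.109 yaw -0.062 centre [0.0002 0.2308]
[[ 0.0514  0.3044]
 [-0.053   0.3062]
 [-0.0546  0.1564]]
front edge yaw -0.017424330651342697 0.10441504722235935
side yaw -0.01053877101241234 0.1498352692291168 centre [-0.0016  0.2304]
lid [[ 0.0303  0.3004]
 [-0.041   0.2894]
 [-0.0489  0.177 ]
 [ 0.0311  0.1749]] [-0.0071  0.2354]
ledge end [[ 0.023   0.3436]
 [-0.033   0.3448]]
board edge [[ 0.1576  0.1428]
 [-0.089   0.1481]]
board edge side [[-0.1583  0.1354]
 [ 0.0893  0.1449]]
```

Emit:
{"name": "step_arm", "arguments": {"increments": [{"tx":0,"ty":-0.05,"tz":0.8,"ax":0,"ay":0,"az":0,"grip":0.4},{"tx":0,"ty":0,"tz":0.8,"ax":0,"ay":0,"az":0,"grip":0.4},{"tx":0,"ty":0,"tz":0.8,"ax":0,"ay":0,"az":0,"grip":0.4},{"tx":0.36,"ty":0,"tz":0.167,"ax":0,"ay":0,"az":0,"grip":0.4},{"tx":0.36,"ty":0,"tz":0.167,"ax":0,"ay":0,"az":0,"grip":0.4},{"tx":0.36,"ty":0,"tz":0.167,"ax":0,"ay":0,"az":0,"grip":0.4},{"tx":0.1,"ty":0,"tz":0.047,"ax":0,"ay":0,"az":0,"grip":0.4},{"tx":0,"ty":0,"tz":0,"ax":0,"ay":0,"az":0,"grip":0.4}]}}

```text
time: 22.9
tool_pos: [0.524, 0.1406, 0.0957]
ee_rot: [-1.904, -2.042, -0.419]
ft_force: [-0.0, -1.2, 0.4]
finger_gap: 0.0597
finger_force: 0.0
```

```bash
python3 -c "
from h import *
st()"
```

```text
t 22.9 world [0.524  0.1406 0.0957] b [[0.0038 0.1321]] 
R [[-0.063, 0.998, -0.031], [0.905, 0.07, 0.42], [0.421, -0.002, -0.907]] yaw -1.5 gap 0.0597 F [-0.  -1.2  0.4] 0.0
```

Emit:
{"name": "step_arm", "arguments": {"increments": [{"tx":0.18,"ty":0,"tz":0.083,"ax":0,"ay":0,"az":0,"grip":0.4},{"tx":0.145,"ty":0,"tz":0.067,"ax":0,"ay":0,"az":0,"grip":0.4},{"tx":0.072,"ty":0,"tz":0.033,"ax":0,"ay":0,"az":0,"grip":0.4},{"tx":0.072,"ty":0,"tz":0.033,"ax":0,"ay":0,"az":0,"grip":0.4},{"tx":0.072,"ty":0,"tz":0.033,"ax":0,"ay":0,"az":0,"grip":0.4},{"tx":0.072,"ty":0,"tz":0.033,"ax":0,"ay":0,"az":0,"grip":0.4},{"tx":0,"ty":0,"tz":0,"ax":0,"ay":0,"az":0,"grip":0.4}]}}

```text
time: 23.6
tool_pos: [0.5224, 0.1743, 0.0966]
ee_rot: [-1.905, -2.042, -0.42]
ft_force: [-0.9, -0.4, -0.4]
finger_gap: 0.0598
finger_force: 0.1
```

```bash
python3 -c "
from h import *
st()"
```

```text
t 23.6 world [0.5224 0.1743 0.0966] b [[0.0043 0.1659]] 
R [[-0.063, 0.998, -0.03], [0.905, 0.07, 0.42], [0.422, -0.001, -0.907]] yaw -1.501 gap 0.0598 F [-0.9 -0.4 -0.4] 0.09726729615067597
```

Emit:
{"name": "step_arm", "arguments": {"increments": [{"tx":-0.2,"ty":0,"tz":-0.095,"ax":0,"ay":0,"az":0,"grip":0.4},{"tx":-0.6,"ty":0,"tz":-0.28,"ax":0,"ay":0,"az":0,"grip":0.4},{"tx":-0.8,"ty":0,"tz":-0.37,"ax":0,"ay":0,"az":0,"grip":0.4},{"tx":0,"ty":0,"tz":-0.8,"ax":0,"ay":0,"az":0,"grip":0.4},{"tx":0,"ty":0,"tz":-0.8,"ax":0,"ay":0,"az":0,"grip":0.4},{"tx":0,"ty":0,"tz":-0.8,"ax":0,"ay":0,"az":0,"grip":0.4},{"tx":0,"ty":0,"tz":0,"ax":0,"ay":0,"az":0,"grip":0.4}]}}

```text
time: 24.3
tool_pos: [0.534, 0.0316, 0.2099]
ee_rot: [-1.911, -2.043, -0.427]
ft_force: [0.8, 0.1, -1.2]
finger_gap: 0.0596
finger_force: 0.0
```

```bash
python3 -c "
from fit import *
a0=load('side');b0=load('scene')
st();snap();report([.002,.240,-.02],-.001)
a,b=load('side'),load('scene')
# unchanged checks: mean abs pixel difference vs the very first picture round each bystander and the jar
i0=cv2.imread('pics/side0.png')[:,:,::-1].astype(int)
for n,(u,v) in dict(nozzle=(325,231),cup=(385,248),tape=(273,188),timer=(349,304)).items():
    r=cv2.matchTemplate(a['image'][v-25:v+25,u-30:u+30].copy(),i0[v-14:v+14,u-16:u+16].astype(np.uint8),cv2.TM_CCOEFF_NORMED);_,m,_,l=cv2.minMaxLoc(r);print(n,round(m,3),l[0]-14,l[1]-11)
r=cv2.matchTemplate(a['image'][160:210,210:260].copy(),a0['image'][168:202,222:248].copy(),cv2.TM_CCOEFF_NORMED);print('jar',cv2.minMaxLoc(r))"
```

```text
t 24.3 world [0.534  0.0316 0.2099] b [[0.0068 0.0227]] 
R [[-0.061, 0.998, -0.022], [0.905, 0.065, 0.42], [0.42, 0.006, -0.907]] yaw -1.506 gap 0.0596 F [ 0.8  0.1 -1.2] 0.0
side (array([-2.000e-04,  2.498e-01,  1.650e-02]), np.float64(0.872), [1283])
scene (array([ 0.0018,  0.2402, -0.0376]), np.float64(0.896), [1339])
both (array([ 1.000e-04,  2.432e-01, -1.560e-02]), np.float64(0.87), [1283, 1339])
nozzle 0.824 5 10
cup 1.0 0 0
tape 0.998 0 0
timer 1.0 0 0
jar (-0.377871572971344, 0.9980363249778748, (22, 2), (12, 8))
```

```bash
python3 -c "
from h import *
a=load('side')['image'];i0=cv2.imread('pics/side0.png')[:,:,::-1].copy()
for im in(i0,a):
    p=im[218:246,312:338].astype(int);m=((p[...,0]-p[...,2])<25)&(p.mean(2)>88);y,x=np.nonzero(m);print(m.sum(),x.mean()+312,y.mean()+218,y.min()+218,y.max()+218)
    for r in p[::2]: print(''.join('.' if q[0]-q[2]>=25 else '#' if q.mean()>88 else 'o' for q in r))
"
```

```text
63 325.14285714285717 233.03174603174602 225 238
..........................
..........................
..........................
..........................
.............##...........
............###...........
............####..........
...........#####..........
...........######.........
..........#######.........
...........#####..........
..........................
..........................
..........................
86 324.87209302325584 232.81395348837208 224 239
..........................
..........................
..........................
.............#............
............###...........
...........#####..........
...........#####..........
..........######..........
..........#######.........
.........########.........
..........#######.........
..........................
o.........................
..........................
```

The nozzle, cup, tape and timer are where they started, the jar is upright and the box is centred. I'll hand in.

```bash
python3 -c "
from rig import robot
print(robot.sign_off())"
```

```text
the job is handed in; nothing more can be done
None
```

The jar stands upright on the worktop clear of the stand, and the egg box is balanced on the ledge, off the board and centred to within a few mm by camera fit; the nozzle, cup, tape and timer did not move, and the job was handed in at about 24 s with no verdict returned.

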